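# Hang the plug gauge on its snap hook

## Task

The bores of the plugs are checked: hang the plug gauge back on the snap hook of its stand. Push its ring down through the sprung gate until the gate snaps shut behind it, then pull the ring gently but firmly back up against the closed gate for a second to prove that it has caught, without straining the gate, and leave the gauge hanging at rest by its ring. Leave the plugs and the wood block where they are.

Things in the scene. Friction and masses are not known exactly. Their poses are not given: they have to be found in the camera images.
- gauge: loose plug gauge, 90 g, lying flat: square aluminium handle 18x18 mm, steel plug 13 mm thick at one end, closed steel ring at the other. Origin on its underside; x runs along it towards the ring, z up. Handle x = -46..+10 mm, plug x = -83..-46, ring centre x = +32; all centred 9 mm above the underside. Hold it firmly near the origin: the gate's push at the ring can turn it in a weak grip
- ring (a point): centre of the gauge's ring, axes as the gauge. The ring lies in the gauge's x-y plane: 5 mm round bar, 26 mm clear inside, 36 mm outside
- stand: fixed stand: base plate, 25 mm square post 240 mm tall (origin at its foot, z up) and a steel snap hook reaching from the post along -x, bent from 10 mm round bar in the x-z plane: level stem at 207 mm height, shank going down at x = -75 mm, bowl, free nose going up at x = -111 mm. Only the gate closes the 26 mm throat, open upward between nose and shank. A hanging gauge clears the base
- hook_nose (a point): hook's nose, 215 mm above the bench, axes as the stand (+x to the post). The steel ends 4 mm above it and a lip overhangs 7 mm to +x. Way in: ring level, handle pointing to the stand's -x, ring's centre within 3 mm of the nose seen from above; push down: the nose comes up through the ring, the ring's far arc presses the gate
- hook_bowl (a point): centre of the bar at the lowest point of the hook's bowl, 167 mm above the bench and 18 mm from the nose along the stand's +x; axes as the stand. The bar's top, on which the ring hangs, is 5 mm higher
- gate_tip (a point): tip of the gate: 8 mm below hook_nose when shut. The gate turns down into the hook by up to 0.9 rad; its spring takes about 4 N down at the tip to start, 4 to 6 N to pass the ring, at 0.4 to 0.8 rad with the ring about 25 mm below hook_nose; then it snaps up. The ring meets the bowl 38 mm below the nose. Pulled back up it meets the shut gate about 9 mm below the nose, less the shift in the grip
- gate: the gate (axes as the stand while shut, then turned about y by its opening angle): dark steel tongue 11 mm wide, 4 mm thick, 35 mm long, from its pin over the shank (origin, 219 mm above the bench) sloping 20 degrees down to the nose. The proof pull of the ring up on the shut gate must be 6 N or more (aim at 8 to 10) for half a second; over 12 N between gauge and gate bends it. The gauge shifts in the grip, so feel for it
- cream_plug_a: bystander: cream conical moulded plug, 61 mm across, 35 mm tall; origin under its centre
- cream_plug_b: bystander: cream conical moulded plug, 61 mm across, 28 mm tall; origin under its centre
- packing_block: bystander: wood block 50 x 110 x 38 mm; origin under its centre

How it is judged:
By the outcome, as a careful person would: the job done as asked, in the order asked, and still so for the second after the job is handed in, with the robot touching nothing.
It also fails if it takes over 72 s, if anything falls off the work surface, if the arm or the gripper's body presses on something with over 40 N, if the wrist force passes 120 N, or if a joint passes its speed limit or range.

## Robot

A 7-joint arm with a two-finger parallel gripper is mounted at the origin on the work surface; the furniture and walls round the work are solid. World frame = base frame: x ahead of the robot, y to its left, z up, the work surface at z = 0. Lengths are in m, angles in rad, forces in N, time in s.
With the tool pointing down it reaches from about 0.425 to 0.875 m from the base axis. Payload 4.7 kg.
Tool frame: the origin (TCP) lies midway between the tips of the shut fingers; the grasp point (between the pads) lies 19 mm behind it; x points along the fingers, z is the direction in which the jaws open and shut, and the axes are right-handed (so a half turn about x gives the same grasp; the last joint's range is limited). The gripper opens to 87 mm and grips with 3 to 60 N. Pads are 19 mm wide; open, the fingers measure 117 mm over their backs; the gripper's body (75 mm by 190 mm) begins 51 mm behind the grasp point.
Start: joints at [1.354, 0.321, -0.07, 1.45, 0.023, 1.371, -0.057], TCP at [0.149, -0.633, 0.223] pointing down, gripper open.
Joint ranges: [-2.86, 2.86], [-0.3, 2.09], [-1.38, 1.24], [0.06, 2.45], [-1.56, 4.7], [0.09, 2.05], [-2.69, 2.69]. Speed limits (rad/s): [2.57, 2.57, 3.14, 3.14, 3.14, 3.14, 3.14].

## Interface

Orientations are given as a 3x3 rotation matrix whose columns are the frame's x, y, z axes.
In Python, from cell import bot gives the robot as it stands.
- The arm moves only by the tool arm_command, never from a script. Its arguments are lists of equal length, an entry for each row: "xyz": the shift along the world's x, y, z each as a share of 400 mm, from -1 to 1, a list of three; "dr": the turn, a rotation vector about the world's x, y, z each as a share of pi/2 rad, from -1 to 1, a list of three; "fingers": the opening, from 0 (shut) to 1 (fully open). A call has 1 to 8 rows; each row shifts and turns the commanded pose from where the row before left it; what a row does not reach is not made up. A row lasts 1/12 s, in which the tool goes at most 41.7 mm and 7.16 degrees, less where a joint would pass 70% of its speed; a pose out of reach is approached as far as the arm can. A call with a number of a shift or a turn outside -1 to 1 is refused whole. A call with a gripper value outside its range is refused whole. The fingers move at their own pace and stop on an object; "force" is the grip in N (left out, the last holds). Time passes only in rows, so rows that do not move let the fingers close. It gives the time, the measured TCP pose, the force and the opening at its end, in the units of the state.
- bot.get_state(): the state, without advancing time (a new reading comes with each control period).
- bot.capture(name): name is "side" or "top"; returns a dict with "pixels" (400x640x3 uint8, blue, green, red), "vfov" (degrees; the focal length in pixels is half the picture's height over the tangent of half this angle, whatever the lens; pixels are square), "cx", "cy" (the principal point, pixels), "pose" (4x4, takes a point from camera to world coordinates). Camera axes: x right, y down, z forward; pixel columns grow to the right and rows downward; lengths in m; the calibration is good to about 2 mm. A picture is of the moment at which its call begins. There is no depth.
- bot.hand_in(): hands the job in, once; it reports no verdict.
The state is a dict: "time": time; "joint_pos": joint angles; "qvel": joint speeds; "tau": joint torques, N m; "tcp_pos": TCP position; "eef_rot": TCP orientation; "force": force on the tool from outside, world axes, zero at the start; "moment": the same for the moment, N m; "grip_width": finger opening in m.
Only numpy, scipy, OpenCV 4.12 (cv2) and the standard library are available. Lean on these libraries where they do the work, as an engineer would, in place of code of your own. Each camera call takes 0.05 s, during which the arm holds its last target.

## Working session

There is one attempt and no reset: what is moved stays moved. The work goes in short steps, Python scripts to look and compute and a tool call to move; the robot and the scene stay as the last step left them, time stands still between calls to the robot, and variables do not carry over. Pictures are saved under pics/ and viewed, and the job is handed in when it is done.

Besides the shell and the picture viewer there is one more tool, called after "Call:" by a JSON object that holds its "api" and its "payload", one argument or row to a line. arm_command: Moves the arm, as the interface text tells. Shift numbers are shares of 400 mm and turn numbers shares of pi/2 rad, none past 1 either way. Its arguments: {"type":"object","properties":{"xyz":{"type":"array"},"dr":{"type":"array"},"fingers":{"type":"array"},"force":{"type":"number"}},"required":["xyz","dr","fingers"]}

```bash
mkdir -p pics; ls; python3 - <<'E'
from cell import bot
import cv2,numpy as np
s=bot.get_state(); print(s)
for n in ("side","top"):
    c=bot.capture(n); cv2.imwrite(f"pics/{n}0.png",c["pixels"]); print(n,c["vfov"],c["cx"],c["cy"],np.round(c["pose"],4).tolist())
E
```

```text
pics
{'time': 0.0, 'joint_pos': array([ 1.35409457,  0.32183122, -0.07010379,  1.45166673,  0.02259886,
        1.37078244, -0.05689149]), 'qvel': array([ 1.02297983e-03, -2.35813945e-05,  7.25797837e-04, -5.56650489e-04,
       -2.56137899e-04, -6.86489297e-04, -2.60449715e-03]), 'tau': array([ 3.74094925e-04, -4.91282523e+01, -4.03197370e-01, -3.12528276e+01,
       -6.37278683e-02,  4.34586941e-02,  1.87533419e-04]), 'tcp_pos': array([ 0.14853142, -0.63224105,  0.22146046]), 'eef_rot': array([[-5.21917756e-04,  9.73470291e-01,  2.28812849e-01],
       [ 1.82726804e-03,  2.28813426e-01, -9.73468580e-01],
       [-9.99998194e-01, -8.99681324e-05, -1.89821294e-03]]), 'force': array([0.27331919, 0.21056008, 0.26410264]), 'moment': array([0.01681237, 0.0231031 , 0.00992774]), 'grip_width': 0.08711486868415416}
side 55.73197703116742 323.16769363775865 200.82731786430128 [[0.9582, -0.1473, 0.2452, 0.2751], [-0.2855, -0.5451, 0.7882, -0.6074], [0.0176, -0.8253, -0.5644, 0.7072], [0.0, 0.0, 0.0, 1.0]]
top 42.514486916688675 312.130125114281 201.55853741602624 [[0.0212, -0.9888, 0.1476, 0.3534], [-0.9998, -0.0205, 0.0063, 0.1595], [-0.0032, -0.1477, -0.989, 1.3369], [0.0, 0.0, 0.0, 1.0]]
```

View pics/side0.png

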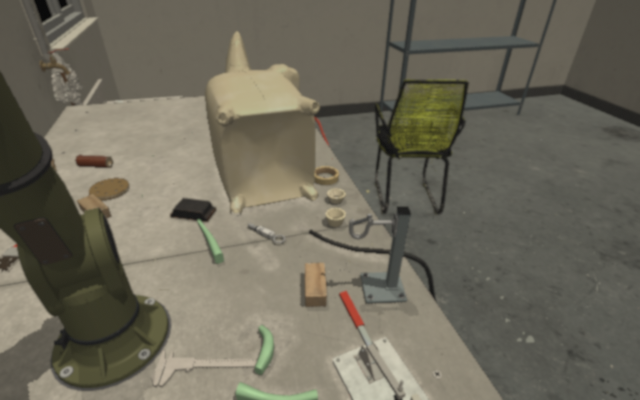

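View pics/top0.png

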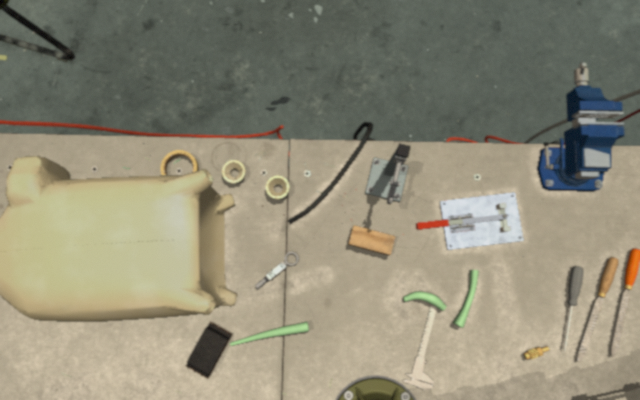

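```bash
cat > h.py <<'E'
import cv2,numpy as np
from cell import bot
def f(c): return 200/np.tan(np.radians(c["vfov"]/2))
def ray(c,u,v):
    d=np.array([(u-c["cx"])/f(c),(v-c["cy"])/f(c),1.]); P=np.array(c["pose"]); d=P[:3,:3]@d
    return P[:3,3],d/np.linalg.norm(d)
def plane(c,u,v,z):
    o,d=ray(c,u,v); return o+d*(z-o[2])/d[2]
def proj(c,p):
    P=np.array(c["pose"]); q=P[:3,:3].T@(np.array(p)-P[:3,3]); return np.array([c["cx"]+f(c)*q[0]/q[2],c["cy"]+f(c)*q[1]/q[2]])
def tri(r1,r2):
    o1,d1=r1;o2,d2=r2
    t=np.linalg.lstsq(np.stack([d1,-d2],1),o2-o1,rcond=None)[0]
    a=o1+t[0]*d1;b=o2+t[1]*d2
    return (a+b)/2,np.linalg.norm(a-b)
def crop(img,u0,v0,w,h,s,name):
    c=cv2.resize(img[v0:v0+h,u0:u0+w],None,fx=s,fy=s,interpolation=cv2.INTER_CUBIC)
    cv2.imwrite(name,c)
E
python3 - <<'E'
import cv2
from h import crop
t=cv2.imread("pics/top0.png");s=cv2.imread("pics/side0.png")
crop(t,240,240,70,60,8,"pics/t_g.png");crop(t,340,130,90,75,8,"pics/t_s.png")
crop(s,235,210,70,50,8,"pics/s_g.png");crop(s,335,200,90,75,8,"pics/s_s.png")
E
```

```text
(no output)
```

View pics/t_g.png

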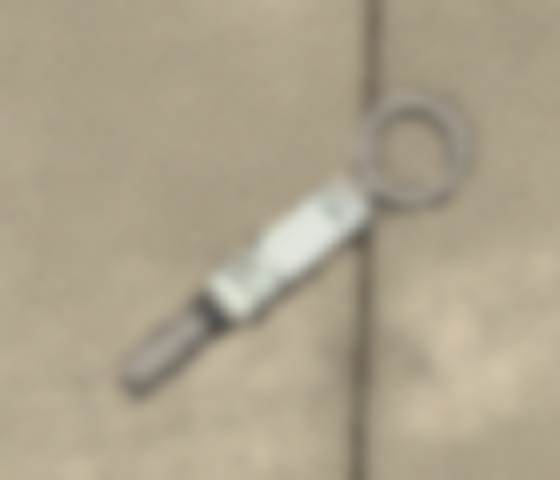

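View pics/t_s.png

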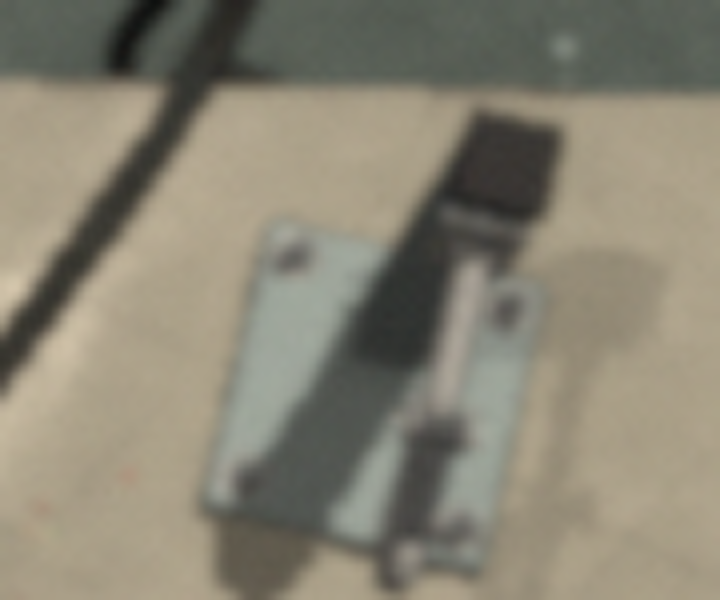

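View pics/s_g.png

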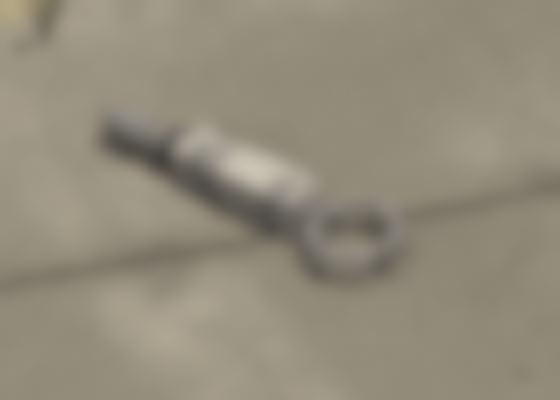

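View pics/s_s.png

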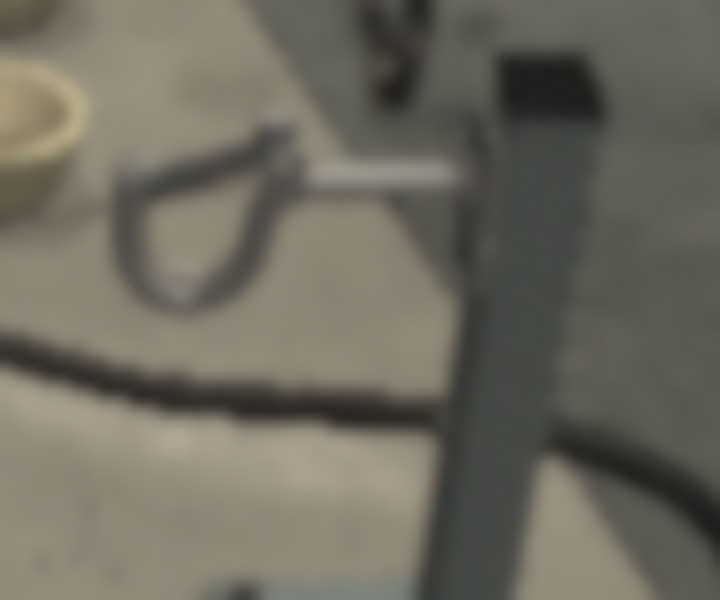

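```bash
python3 - <<'E'
from h import *
ct=bot.capture("top"); cs=bot.capture("side")
P=lambda a,b,u0,v0:((a+.5)/8-.5+u0,(b+.5)/8-.5+v0)
T=lambda a,b:P(a,b,240,240)
# gauge mask
im=ct["pixels"]; 
ringT=T(417,150); plugT=T(133,385)
R=plane(ct,*ringT,.009); E=plane(ct,*plugT,.009); print("ring",R,"plugend",E,"len",np.linalg.norm(R-E))
S=lambda a,b:P(a,b,235,210)
Rs=plane(cs,*S(352,238),.009);Es=plane(cs,*S(105,128),.009);print("side ring",Rs,"plug",Es)
print(tri(ray(ct,*ringT),ray(cs,*S(352,238))))
# gauge edge points of handle (top face z .018)
for p in [(350,180),(375,212),(207,285),(235,322)]: print("h",plane(ct,*T(*p),.018))
# stand
A=lambda a,b:P(a,b,340,130); B=lambda a,b:P(a,b,335,200)
post=[plane(ct,*A(*p),.24) for p in [(483,112),(562,128),(538,215),(452,205)]]
print("posttop",np.round(post,4),np.mean(post,0))
nose=plane(ct,*A(402,565),.219); print("nose",nose)
print("stem",plane(ct,*A(473,265),.212),plane(ct,*A(440,400),.212))
print("nose tri",tri(ray(ct,*A(402,565)),ray(cs,*B(133,165))))
print("pin tri",tri(ray(ct,*A(435,432)),ray(cs,*B(280,130))))
base=[plane(ct,*A(*p),.008) for p in [(272,222),(542,282),(482,572),(207,510)]]
print("base",np.round(base,4),np.mean(base,0))
E
```

```text
ring [0.40311936 0.2172807  0.009     ] plugend [0.32676703 0.30573194 0.009     ] len 0.11684733715535187
side ring [0.40096197 0.21530819 0.009     ] plug [0.32494931 0.30150629 0.009     ]
(array([0.40225119, 0.2174809 , 0.0070858 ]), np.float64(0.00189317812271245))
h [0.39282544 0.23798118 0.018     ]
h [0.38287641 0.22972505 0.018     ]
h [0.35875137 0.28240879 0.018     ]
h [0.34733097 0.27312695 0.018     ]
posttop [[ 0.6497 -0.0234  0.24  ]
 [ 0.6456 -0.045   0.24  ]
 [ 0.6211 -0.0383  0.24  ]
 [ 0.6234 -0.0148  0.24  ]] [ 0.63495097 -0.03034571  0.24      ]
nose [ 0.52686561 -0.00411047  0.219     ]
stem [ 0.61321044 -0.02506089  0.212     ] [ 0.57460793 -0.01574851  0.212     ]
nose tri (array([ 0.52723419, -0.00476246,  0.21366914]), np.float64(0.000935891359788625))
pin tri (array([ 0.56419935, -0.01281086,  0.22369148]), np.float64(0.0017913002298059171))
base [[ 0.6735  0.0079  0.008 ]
 [ 0.6551 -0.0813  0.008 ]
 [ 0.5578 -0.0611  0.008 ]
 [ 0.5765  0.0288  0.008 ]] [ 0.61572537 -0.02642535  0.008     ]
```

Call:
{"api": "arm_command", "payload": {
  "xyz": [
    [0.066, 0.054, 0.046],
    [0.066, 0.054, 0.046],
    [0.066, 0.054, 0.046],
    [0.066, 0.054, 0.046],
    [0.066, 0.054, 0.046],
    [0.066, 0.054, 0.046],
    [0.066, 0.054, 0.046],
    [0.066, 0.054, 0.046]
  ],
  "dr": [
    [0, 0, 0.04],
    [0, 0, 0.04],
    [0, 0, 0.04],
    [0, 0, 0.04],
    [0, 0, 0.04],
    [0, 0, 0.04],
    [0, 0, 0.04],
    [0, 0, 0.04]
  ],
  "fingers": [1, 1, 1, 1, 1, 1, 1, 1]
}}

```text
time: 0.87
tcp_pos: [0.3608, -0.4586, 0.3707]
eef_rot: [[-0.0, 0.741, 0.672], [-0.0, 0.672, -0.741], [-1.0, -0.0, 0.0]]
force: [1.1, -0.6, -0.4]
grip_width: 0.087
```

Call:
{"api": "arm_command", "payload": {
  "xyz": [
    [0.05, 0.081, 0.01],
    [0.05, 0.081, 0.01],
    [0.05, 0.081, 0.01],
    [0.05, 0.081, 0.01],
    [0.05, 0.081, 0.01],
    [0.05, 0.081, 0.01],
    [0.05, 0.081, 0.01],
    [0.05, 0.081, 0.01]
  ],
  "dr": [
    [0, 0, 0.04],
    [0, 0, 0.04],
    [0, 0, 0.04],
    [0, 0, 0.04],
    [0, 0, 0.04],
    [0, 0, 0.04],
    [0, 0, 0.04],
    [0, 0, 0.04]
  ],
  "fingers": [1, 1, 1, 1, 1, 1, 1, 1]
}}

```text
time: 1.53
tcp_pos: [0.5204, -0.1991, 0.4021]
eef_rot: [[0.0, 0.326, 0.945], [-0.001, 0.945, -0.326], [-1.0, -0.0, 0.0]]
force: [0.9, -0.1, -0.2]
grip_width: 0.087
```

Call:
{"api": "arm_command", "payload": {
  "xyz": [
    [-0.006, 0.094, -0.01],
    [-0.006, 0.094, -0.01],
    [-0.006, 0.094, -0.01],
    [-0.006, 0.094, -0.01],
    [-0.006, 0.094, -0.01],
    [-0.006, 0.094, -0.01],
    [-0.006, 0.094, -0.01],
    [-0.006, 0.094, -0.01]
  ],
  "dr": [
    [0, 0, 0.04],
    [0, 0, 0.04],
    [0, 0, 0.04],
    [0, 0, 0.04],
    [0, 0, 0.04],
    [0, 0, 0.04],
    [0, 0, 0.04],
    [0, 0, 0.04]
  ],
  "fingers": [1, 1, 1, 1, 1, 1, 1, 1]
}}

```text
time: 2.2
tcp_pos: [0.5001, 0.1017, 0.3697]
eef_rot: [[0.001, -0.17, 0.985], [-0.001, 0.985, 0.17], [-1.0, -0.001, 0.0]]
force: [1.1, 1.0, -0.9]
grip_width: 0.0867
```

Call:
{"api": "arm_command", "payload": {
  "xyz": [
    [-0.037, 0.044, -0.053],
    [-0.037, 0.044, -0.053],
    [-0.037, 0.044, -0.053],
    [-0.037, 0.044, -0.053],
    [-0.037, 0.044, -0.053],
    [-0.037, 0.044, -0.053],
    [-0.037, 0.044, -0.053],
    [-0.037, 0.044, -0.053]
  ],
  "dr": [
    [0, 0, 0.0415],
    [0, 0, 0.0415],
    [0, 0, 0.0415],
    [0, 0, 0.0415],
    [0, 0, 0.0415],
    [0, 0, 0.0415],
    [0, 0, 0.0415],
    [0, 0, 0.0415]
  ],
  "fingers": [0.7, 0.7, 0.7, 0.7, 0.7, 0.7, 0.7, 0.7]
}}

```text
time: 2.87
tcp_pos: [0.3813, 0.2414, 0.1992]
eef_rot: [[0.001, -0.639, 0.77], [-0.001, 0.77, 0.639], [-1.0, -0.001, 0.0]]
force: [0.3, 0.9, 0.6]
grip_width: 0.0611
```

Call:
{"api": "arm_command", "payload": {
  "xyz": [
    [0, 0, -0.08],
    [0, 0, -0.08],
    [0, 0, -0.08],
    [0, 0, -0.08],
    [0, 0, 0]
  ],
  "dr": [
    [0, 0, 0],
    [0, 0, 0],
    [0, 0, 0],
    [0, 0, 0],
    [0, 0, 0]
  ],
  "fingers": [0.6, 0.6, 0.6, 0.6, 0.6]
}}

```text
time: 3.28
tcp_pos: [0.3778, 0.2385, 0.0671]
eef_rot: [[-0.01, -0.637, 0.771], [-0.003, 0.771, 0.637], [-1.0, 0.005, -0.01]]
force: [-0.9, -1.6, -0.4]
grip_width: 0.0524
```

```bash
python3 - <<'E'
from h import *
c=bot.capture("side"); crop(c["pixels"],200,150,140,110,5,"pics/s1.png")
c=bot.capture("top"); crop(c["pixels"],210,210,120,110,5,"pics/t1.png")
E
```

```text
(no output)
```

View pics/s1.png

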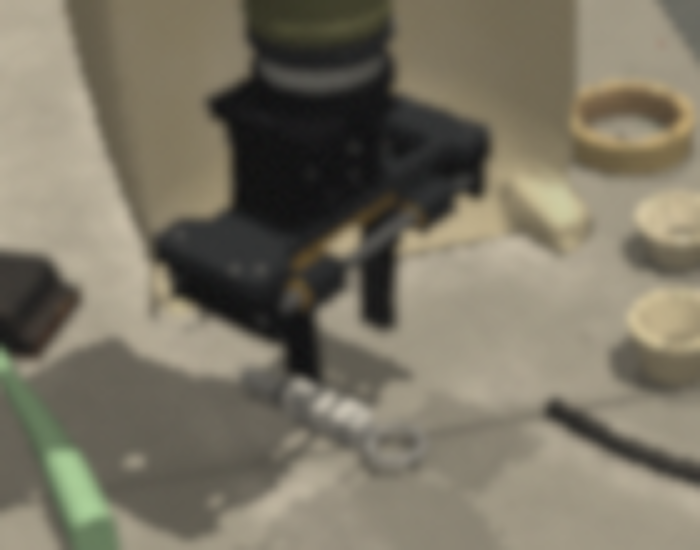

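View pics/t1.png

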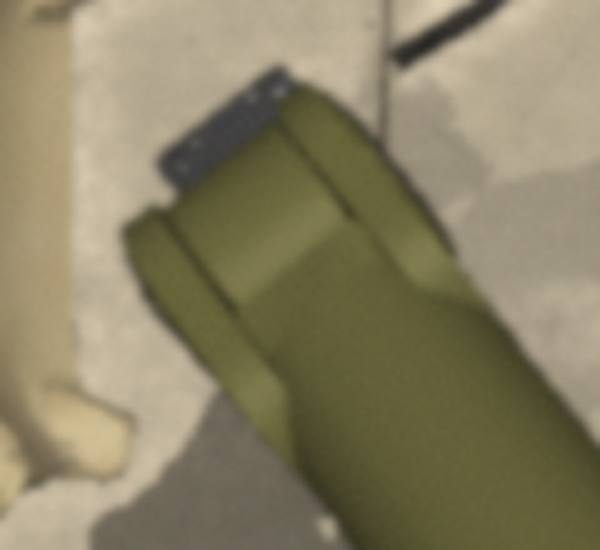

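```bash
python3 -c "
from h import *
s=bot.get_state();print(s['tcp_pos'],s['joint_pos'],s['qvel'].round(3),s['eef_rot'].round(4).tolist(),s['force'])"
```

```text
[0.38144382 0.24087446 0.07207317] [ 0.35502069  0.11665665 -1.00487364  2.07055263  0.11396307  1.01310116
 -0.01721221] [ 0.006 -0.046 -0.003 -0.051 -0.007 -0.001  0.001] [[-0.0026, -0.6367, 0.7711], [0.0003, 0.7711, 0.6367], [-1.0, 0.0018, -0.0018]] [ 0.81545415 -0.09568945  0.9836296 ]
```

Call:
{"api": "arm_command", "payload": {
  "xyz": [
    [0.001, 0.001, -0.035],
    [0, 0, -0.035],
    [0, 0, -0.035],
    [0, 0, -0.03],
    [0, 0, -0.02],
    [0, 0, -0.012],
    [0, 0, 0],
    [0, 0, 0]
  ],
  "dr": [
    [0, 0, 0],
    [0, 0, 0],
    [0, 0, 0],
    [0, 0, 0],
    [0, 0, 0],
    [0, 0, 0],
    [0, 0, 0],
    [0, 0, 0]
  ],
  "fingers": [0.6, 0.6, 0.6, 0.6, 0.6, 0.6, 0.6, 0.6]
}}

```text
time: 4.05
tcp_pos: [0.3835, 0.2416, 0.0064]
eef_rot: [[0.002, -0.636, 0.772], [0.0, 0.772, 0.636], [-1.0, -0.001, 0.001]]
force: [0.5, -0.1, -0.8]
grip_width: 0.0519
```

Call:
{"api": "arm_command", "payload": {
  "xyz": [
    [-0.001, 0, -0.008],
    [0, 0, 0],
    [0, 0, 0],
    [0, 0, 0],
    [0, 0, 0],
    [0, 0, 0],
    [0, 0, 0],
    [0, 0, 0]
  ],
  "dr": [
    [0, 0, 0],
    [0, 0, 0],
    [0, 0, 0],
    [0, 0, 0],
    [0, 0, 0],
    [0, 0, 0],
    [0, 0, 0],
    [0, 0, 0]
  ],
  "fingers": [0.5, 0.4, 0.3, 0.2, 0.1, 0.1, 0, 0],
  "force": 20
}}

```text
time: 4.72
tcp_pos: [0.3824, 0.2412, 0.0023]
eef_rot: [[0.0, -0.636, 0.772], [0.0, 0.772, 0.636], [-1.0, -0.0, 0.0]]
force: [-1.0, -0.6, -0.0]
grip_width: 0.018
```

Call:
{"api": "arm_command", "payload": {
  "xyz": [
    [0, 0, 0],
    [0, 0, 0],
    [0, 0, 0],
    [0, 0, 0]
  ],
  "dr": [
    [0, 0, 0],
    [0, 0, 0],
    [0, 0, 0],
    [0, 0, 0]
  ],
  "fingers": [0, 0, 0, 0],
  "force": 55
}}

```text
time: 5.05
tcp_pos: [0.3824, 0.2413, 0.0023]
eef_rot: [[0.0, -0.636, 0.772], [0.0, 0.772, 0.636], [-1.0, -0.0, 0.0]]
force: [-0.1, 0.4, 1.4]
grip_width: 0.0175
```

```bash
python3 - <<'E'
from h import *
s=bot.get_state();print(s['tcp_pos'],s['eef_rot'].round(4).tolist(),s['force'],s['grip_width'])
c=bot.capture("side"); crop(c["pixels"],230,190,90,65,8,"pics/s2.png")
E
```

```text
[0.38241304 0.24126563 0.0022782 ] [[0.0003, -0.6361, 0.7716], [0.0001, 0.7716, 0.6361], [-1.0, -0.0002, 0.0003]] [-0.11979057  0.39781693  1.43192525] 0.017531894074964655
```

View pics/s2.png

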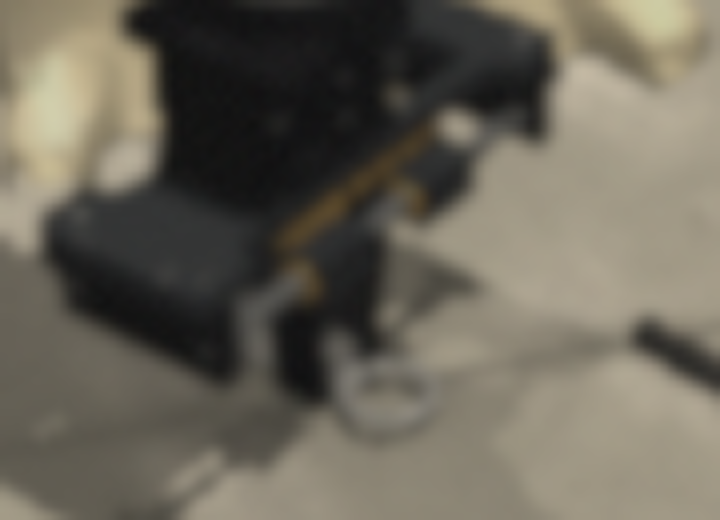

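Call:
{"api": "arm_command", "payload": {
  "xyz": [
    [0, 0, 0.03],
    [0, 0, 0.07],
    [0, 0, 0.09],
    [0, 0, 0.1],
    [0, 0, 0.1],
    [0, 0, 0.1],
    [0, 0, 0.1],
    [0, 0, 0.08]
  ],
  "dr": [
    [0, 0, 0],
    [0, 0, 0],
    [0, 0, 0],
    [0, 0, 0],
    [0, 0, 0],
    [0, 0, 0],
    [0, 0, 0],
    [0, 0, 0]
  ],
  "fingers": [0, 0, 0, 0, 0, 0, 0, 0]
}}

```text
time: 5.77
tcp_pos: [0.3822, 0.2415, 0.2729]
eef_rot: [[0.003, -0.636, 0.771], [-0.001, 0.771, 0.636], [-1.0, -0.002, 0.002]]
force: [2.0, 0.6, -1.6]
grip_width: 0.0176
```

Call:
{"api": "arm_command", "payload": {
  "xyz": [
    [0.035, -0.075, 0],
    [0.035, -0.075, 0],
    [0.035, -0.075, 0],
    [0.035, -0.075, 0],
    [0.035, -0.075, 0],
    [0.035, -0.075, 0],
    [0.035, -0.075, 0],
    [0.035, -0.075, 0]
  ],
  "dr": [
    [0, 0, 0.0525],
    [0, 0, 0.0525],
    [0, 0, 0.0525],
    [0, 0, 0.0525],
    [0, 0, 0.0525],
    [0, 0, 0.0525],
    [0, 0, 0.0525],
    [0, 0, 0.0525]
  ],
  "fingers": [0, 0, 0, 0, 0, 0, 0, 0]
}}

```text
time: 6.43
tcp_pos: [0.4943, -0.0002, 0.2696]
eef_rot: [[-0.001, -0.976, 0.216], [-0.0, 0.216, 0.976], [-1.0, 0.001, -0.0]]
force: [0.2, -0.2, -0.9]
grip_width: 0.0174
```

Call:
{"api": "arm_command", "payload": {
  "xyz": [
    [0, 0, 0],
    [0, 0, 0],
    [0, 0, 0],
    [0, 0, 0]
  ],
  "dr": [
    [0, 0, 0],
    [0, 0, 0],
    [0, 0, 0],
    [0, 0, 0]
  ],
  "fingers": [0, 0, 0, 0]
}}

```text
time: 6.77
tcp_pos: [0.4938, 0.0027, 0.27]
eef_rot: [[-0.0, -0.976, 0.218], [0.0, 0.218, 0.976], [-1.0, 0.0, 0.0]]
force: [0.7, -0.4, -0.6]
grip_width: 0.0174
```

```bash
python3 - <<'E'
from h import *
s=bot.get_state();print(s['tcp_pos'],s['eef_rot'].round(4).tolist(),s['force'],s['moment'],s['grip_width'],s['joint_pos'].round(3))
c=bot.capture("side"); crop(c["pixels"],320,170,90,75,8,"pics/s3.png")
c=bot.capture("top"); crop(c["pixels"],340,130,90,75,8,"pics/t3.png")
E
```

```text
[0.49381919 0.00266256 0.27000207] [[-0.0004, -0.9759, 0.2181], [0.0003, 0.2181, 0.9759], [-1.0, 0.0005, 0.0002]] [ 0.71669945 -0.42931751 -0.58094537] [ 0.0693632  -0.16001659 -0.0144712 ] 0.017356434864869423 [ 0.584 -0.011 -0.632  1.734 -0.007  1.417  1.304]
```

View pics/s3.png

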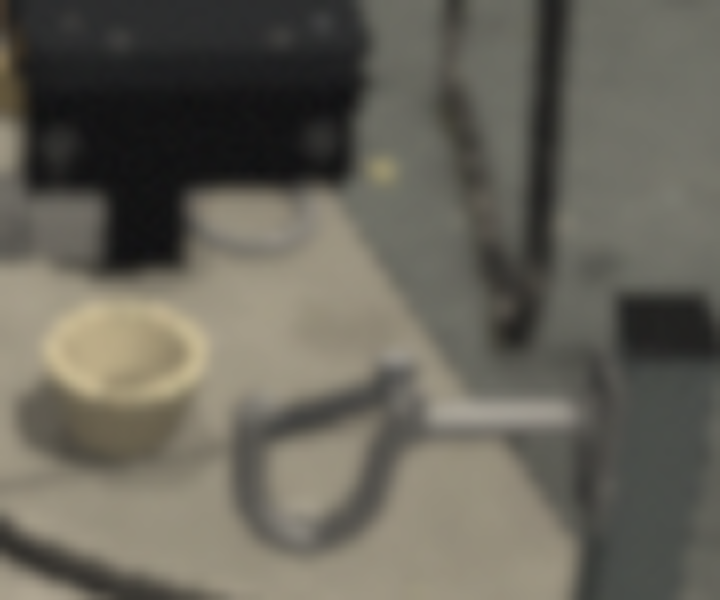

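View pics/t3.png

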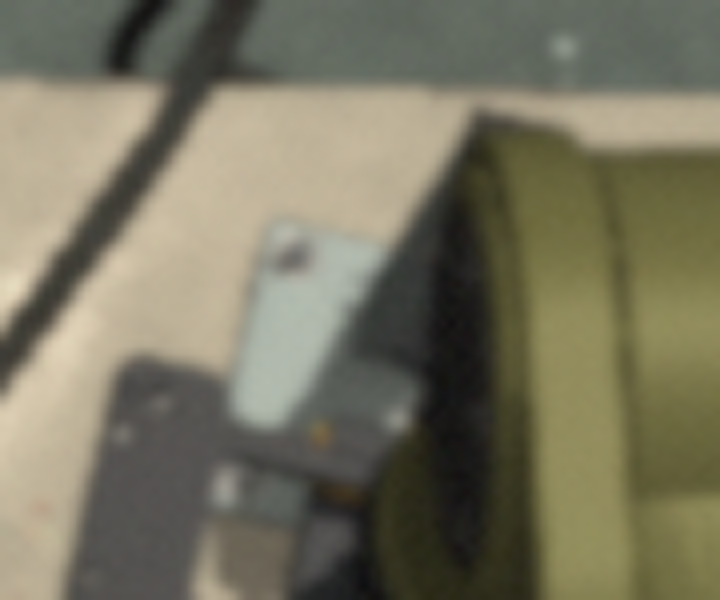

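```bash
cat > ov.py <<'E'
from h import *
import sys
def ov(name,u0,v0,w,h,s,pts,ring=None,cam="side"):
    c=bot.capture(cam); im=cv2.resize(c["pixels"][v0:v0+h,u0:u0+w],None,fx=s,fy=s,interpolation=cv2.INTER_CUBIC)
    q=lambda p:tuple(int(round(x)) for x in ((proj(c,p)-[u0,v0]+.5)*s-.5))
    for p in pts: cv2.circle(im,q(p),2,(0,0,255),-1)
    if ring is not None:
        for a in np.arange(0,360,15):
            for r in (.013,.018):
                t=np.radians(a); cv2.circle(im,q(ring+np.array([r*np.cos(t),r*np.sin(t),0])),1,(0,255,0),-1)
    cv2.imwrite(name,im)
def ringc():
    s=bot.get_state(); R=s["eef_rot"]; return s["tcp_pos"]-R[:,1]*.032-R[:,0]*.0067
E
python3 - <<'E'
from ov import *
n=np.array([.526,-.0045,.215]); gx=np.array([np.cos(np.radians(-12.7)),np.sin(np.radians(-12.7)),0])
b=n+gx*.018; b[2]=.167
pin=n+gx*.036; pin[2]=.219
print(ringc())
ov("pics/s4.png",320,170,90,75,8,[n,n+[0,0,.004],b,pin,n-[0,0,.008]],ringc())
E
```

```text
[ 0.52514179 -0.00438574  0.27698068]
```

View pics/s4.png

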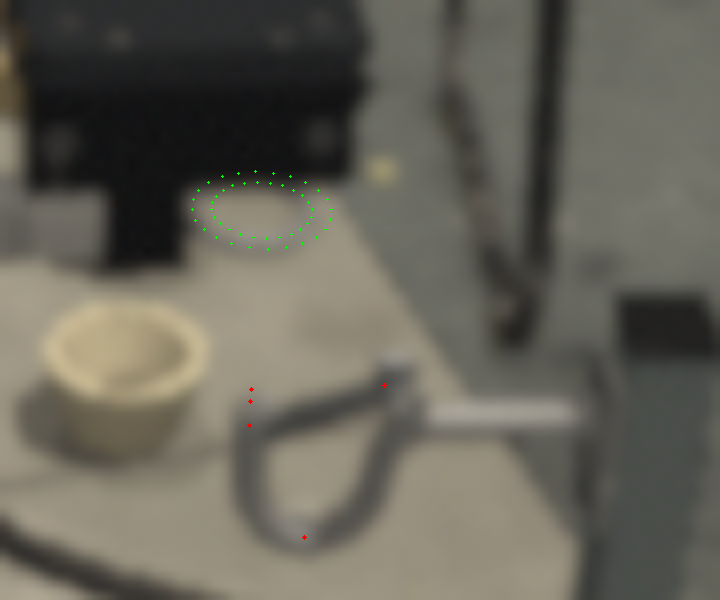

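```bash
python3 - <<'E'
from h import *
c=bot.capture("side");
im=c["pixels"][180:210,335:375]; im=cv2.resize(im,None,fx=16,fy=16,interpolation=cv2.INTER_CUBIC)
im=cv2.normalize(im,None,0,255,cv2.NORM_MINMAX)
im=np.clip((im.astype(int)-60)*2,0,255).astype(np.uint8)
cv2.imwrite("pics/s5.png",im)
E
```

```text
(no output)
```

View pics/s5.png

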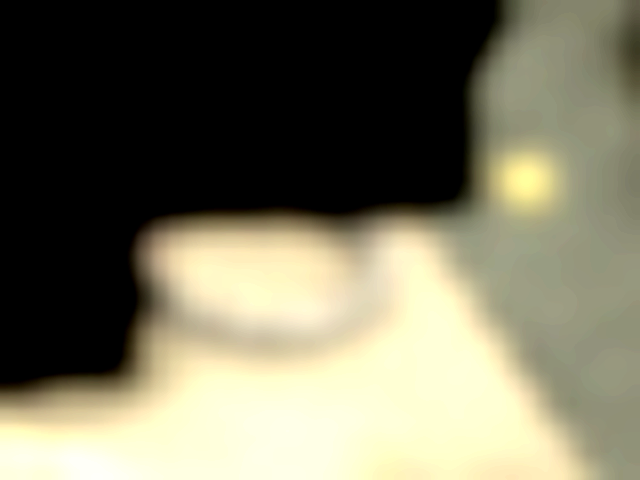

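Call:
{"api": "arm_command", "payload": {
  "xyz": [
    [0.002, 0, -0.03],
    [0, 0, -0.03],
    [0, 0, -0.03],
    [0, 0, -0.02],
    [0, 0, 0],
    [0, 0, 0],
    [0, 0, 0]
  ],
  "dr": [
    [0, 0, 0],
    [0, 0, 0],
    [0, 0, 0],
    [0, 0, 0],
    [0, 0, 0],
    [0, 0, 0],
    [0, 0, 0]
  ],
  "fingers": [0, 0, 0, 0, 0, 0, 0]
}}

```text
time: 7.55
tcp_pos: [0.4953, 0.0012, 0.2263]
eef_rot: [[0.0, -0.976, 0.22], [0.0, 0.22, 0.976], [-1.0, -0.0, 0.0]]
force: [-0.1, 0.0, -2.3]
grip_width: 0.0174
```

```bash
python3 - <<'E'
from ov import *
s=bot.get_state();print(s['tcp_pos'],s['force'],s['moment'],ringc())
c=bot.capture("side"); crop(c["pixels"],335,185,56,50,14,"pics/s6.png"); cv2.imwrite("pics/s6f.png",c["pixels"])
n=np.array([.526,-.0045,.215])
for p in (ringc(),n,n+[0,0,.004]): print(((proj(c,p)-[335,185]+.5)*14-.5).round(0))
E
```

```text
[0.49525402 0.00121294 0.22634662] [-1.47338139e-01  7.45546619e-04 -2.30821671e+00] [ 0.09725142 -0.20204536 -0.01506034] [ 0.5264694  -0.00582197  0.2330548 ]
[243. 400.]
[229. 492.]
[230. 471.]
```

View pics/s6.png

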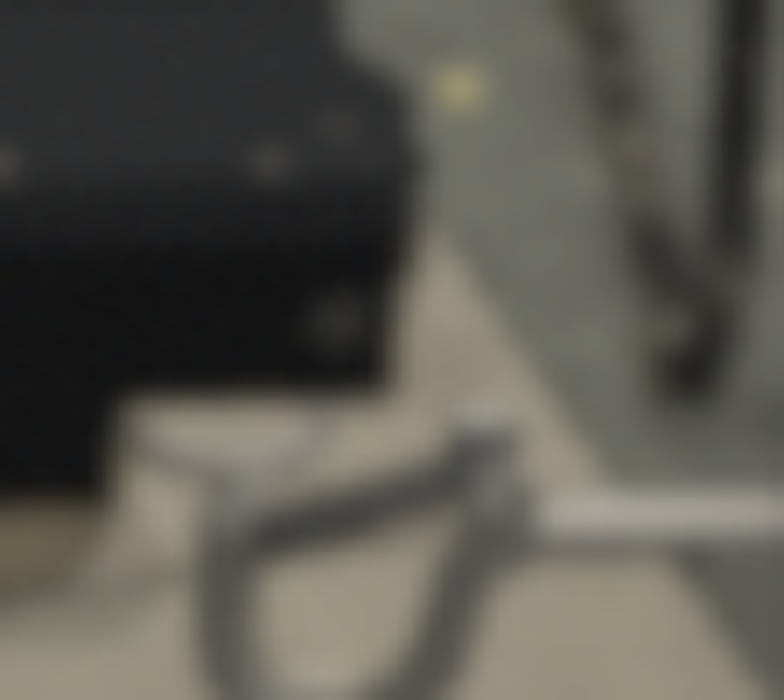

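View pics/s6f.png

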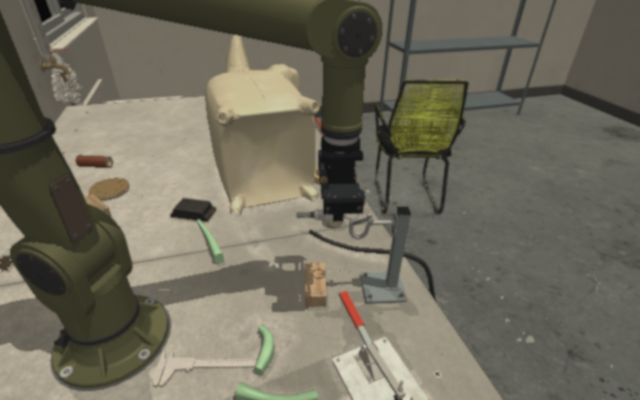

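```bash
python3 - <<'E'
from h import *
a=[bot.capture("side")["pixels"].astype(float) for _ in range(3)]
g=np.mean(a,0); np.save("avg.npy",g)
im=g[205:228,338:368]; im=cv2.resize(im,None,fx=24,fy=24,interpolation=cv2.INTER_CUBIC)
im=np.clip((im-60)*2,0,255).astype(np.uint8); cv2.imwrite("pics/s7.png",im)
print(g[205:226,340:366].mean(2).astype(int))
c=bot.capture("side")
from ov import ringc
r=ringc();print(r,proj(c,r))
for t in range(0,360,45):
  print(t,[proj(c,r+np.array([q*np.cos(np.radians(t)),q*np.sin(np.radians(t)),0])).round(1).tolist() for q in (.013,.018)])
E
```

```text
[[ 19  18  19  18  19  19  19  19  19  20  18  18  19  18  19  19  19  22
   26  28  28  27  39  69 103 128]
 [ 20  19  18  18  19  19  20  20  19  19  18  19  19  19  19  19  22  28
   35  38  37  33  47  80 113 134]
 [ 19  19  19  19  19  19  19  19  20  18  18  19  19  19  19  20  24  33
   41  45  42  38  51  85 117 135]
 [ 18  20  18  19  19  19  20  19  19  19  19  20  19  19  19  20  24  33
   41  44  41  38  53  88 119 134]
 [ 19  19  19  19  19  20  19  20  19  20  19  19  20  19  18  20  22  27
   34  36  34  33  55  93 121 132]
 [ 19  19  19  19  19  19  18  19  19  19  20  19  20  19  20  19  20  23
   25  27  25  31  57  94 122 132]
 [ 19  19  20  20  20  21  21  22  21  22  21  21  23  24  25  24  24  25
   27  29  28  34  61  96 122 131]
 [ 18  19  22  24  30  35  38  39  40  40  40  41  43  46  47  48  46  45
   50  52  51  55  76 105 125 132]
 [ 19  19  24  39  56  68  74  78  79  80  80  81  83  86  87  86  83  81
   85  88  87  90 102 120 131 134]
 [ 18  20  30  54  80  99 109 116 118 118 119 119 121 123 124 122 117 112
  114 119 120 122 127 134 138 137]
 [ 19  21 
[... 847 characters left out ...]
0  99 105 107]
 [ 90  95 107 120 127 132 137 138 125 103  89  87  81  70  64  67  71  76
   80  86  94 101 109 116 120 120]
 [ 93 102 114 122 125 127 129 129 118  97  83  80  77  74  79  87  96 102
  108 114 121 124 128 130 131 125]
 [ 98 109 117 121 121 120 120 119 110  92  80  79  82  92 106 117 123 127
  131 134 137 139 139 139 135 122]]
[ 0.52656264 -0.00582837  0.23337213] [351.83216327 213.10827065]
0 [[357.6, 212.2], [359.8, 211.8]]
45 [[354.4, 210.0], [355.3, 208.8]]
90 [[349.7, 209.7], [349.0, 208.4]]
135 [[346.3, 211.3], [344.2, 210.6]]
180 [[346.1, 214.1], [343.8, 214.4]]
225 [[349.2, 216.3], [348.2, 217.5]]
270 [[354.0, 216.6], [354.8, 218.0]]
315 [[357.4, 214.9], [359.6, 215.6]]
```

View pics/s7.png

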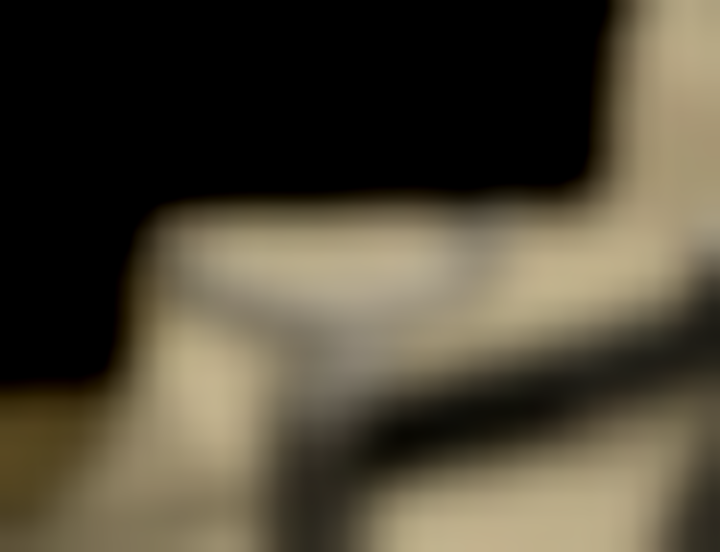

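Call:
{"api": "arm_command", "payload": {
  "xyz": [
    [0.005, 0.002, -0.01],
    [0, 0, -0.01],
    [0, 0, 0],
    [0, 0, 0],
    [0, 0, 0],
    [0, 0, 0]
  ],
  "dr": [
    [0, 0, 0],
    [0, 0, 0],
    [0, 0, 0],
    [0, 0, 0],
    [0, 0, 0],
    [0, 0, 0]
  ],
  "fingers": [0, 0, 0, 0, 0, 0]
}}

```text
time: 8.3
tcp_pos: [0.4971, 0.002, 0.2182]
eef_rot: [[0.0, -0.976, 0.22], [0.0, 0.22, 0.976], [-1.0, -0.0, 0.0]]
force: [-0.0, -0.6, -0.6]
grip_width: 0.0174
```

```bash
cat > look.py <<'E'
from ov import *
import sys
n=int(sys.argv[2]) if len(sys.argv)>2 else 3
F=[];Z=[];T=[]
for _ in range(n):
    c=bot.capture("side"); s=bot.get_state(); F.append(s['force']);Z.append(c["pixels"].astype(float));T.append(s['tcp_pos'])
print("t",s['time'],"tcp",np.mean(T,0).round(4),"F",np.mean(F,0).round(2),"std",np.std(F,0).round(2),"M",s['moment'].round(3),"rot",s['eef_rot'].round(3).tolist(),'w',s['grip_width'].round(4))
r=ringc();print("ring",r.round(4),proj(c,r).round(1))
g=np.mean(Z,0);np.save("avg.npy",g)
im=g[200:242,332:382]; im=cv2.resize(im,None,fx=14,fy=14,interpolation=cv2.INTER_CUBIC)
cv2.imwrite(sys.argv[1],np.clip((im-30)*1.6,0,255).astype(np.uint8))
E
python3 look.py pics/s8.png
```

```text
Traceback (most recent call last):
  File "look.py", line 7, in <module>
    print("t",s['time'],"tcp",np.mean(T,0).round(4),"F",np.mean(F,0).round(2),"std",np.std(F,0).round(2),"M",s['moment'].round(3),"rot",s['eef_rot'].round(3).tolist(),'w',s['grip_width'].round(4))
                                                                                                                                                                           ^^^^^^^^^^^^^^^^^^^^^
AttributeError: 'float' object has no attribute 'round'
```

```bash
sed -i "s/s\['grip_width'\].round(4)/round(s['grip_width'],4)/" look.py; python3 look.py pics/s8.png
```

```text
t 8.6 tcp [0.4971 0.002  0.2183] F [-0.13  0.33 -0.79] std [0.61 0.28 0.31] M [ 0.119 -0.194 -0.018] rot [[0.0, -0.976, 0.22], [-0.0, 0.22, 0.976], [-1.0, -0.0, 0.0]] w 0.0173
ring [ 0.5283 -0.0051  0.2249] [352.2 216. ]
```

View pics/s8.png

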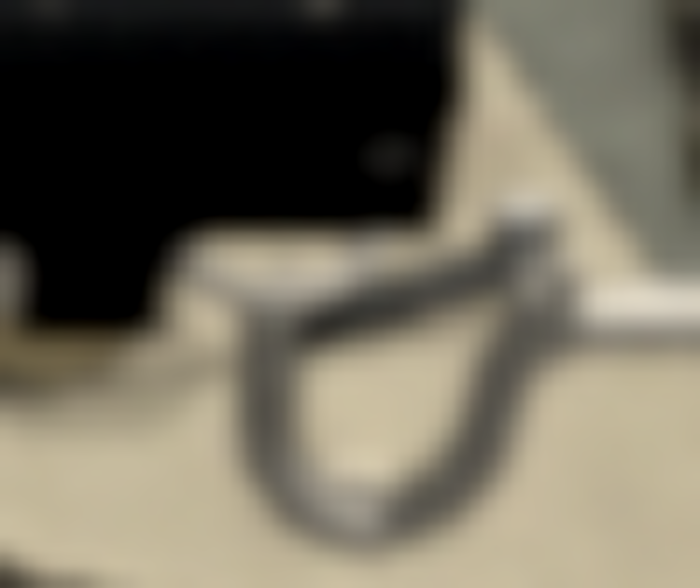

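Call:
{"api": "arm_command", "payload": {
  "xyz": [
    [0, 0, -0.005],
    [0, 0, -0.005],
    [0, 0, -0.005],
    [0, 0, -0.005],
    [0, 0, 0]
  ],
  "dr": [
    [0, 0, 0],
    [0, 0, 0],
    [0, 0, 0],
    [0, 0, 0],
    [0, 0, 0]
  ],
  "fingers": [0, 0, 0, 0, 0],
  "force": 60
}}

```text
time: 9.02
tcp_pos: [0.4967, 0.002, 0.2096]
eef_rot: [[-0.001, -0.976, 0.22], [0.0, 0.22, 0.976], [-1.0, 0.001, -0.0]]
force: [0.3, -0.4, -1.3]
grip_width: 0.0174
```

```bash
python3 look.py pics/s9.png
```

```text
t 9.1667 tcp [0.497 0.002 0.21 ] F [-0.24 -0.14 -1.02] std [0.39 0.58 0.29] M [ 0.062 -0.196 -0.007] rot [[-0.0, -0.976, 0.22], [0.0, 0.22, 0.976], [-1.0, 0.0, 0.0]] w 0.0173
ring [ 0.5283 -0.005   0.2168] [352. 219.]
```

View pics/s9.png

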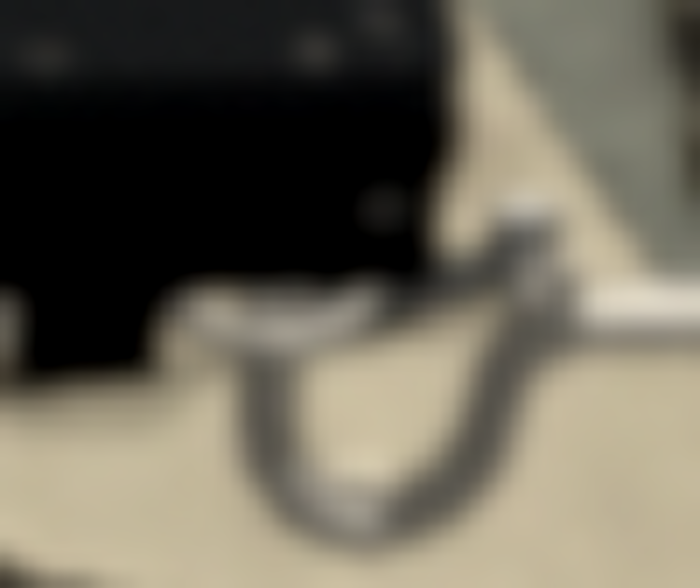

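Call:
{"api": "arm_command", "payload": {
  "xyz": [
    [0, 0, -0.005],
    [0, 0, -0.005],
    [0, 0, -0.005],
    [0, 0, 0],
    [0, 0, 0]
  ],
  "dr": [
    [0, 0, 0],
    [0, 0, 0],
    [0, 0, 0],
    [0, 0, 0],
    [0, 0, 0]
  ],
  "fingers": [0, 0, 0, 0, 0]
}}

```text
time: 9.58
tcp_pos: [0.4973, 0.0021, 0.2046]
eef_rot: [[0.001, -0.976, 0.22], [-0.0, 0.22, 0.976], [-1.0, -0.001, 0.0]]
force: [-1.0, -0.4, 5.0]
grip_width: 0.0176
```

```bash
python3 look.py pics/s10.png
```

```text
t 9.7333 tcp [0.4973 0.0021 0.2046] F [-1.45  0.27  3.97] std [0.19 0.34 0.34] M [ 0.187 -0.151 -0.025] rot [[0.001, -0.976, 0.22], [0.0, 0.22, 0.976], [-1.0, -0.001, 0.0]] w 0.017
ring [ 0.5285 -0.0049  0.2112] [351.9 221. ]
```

View pics/s10.png

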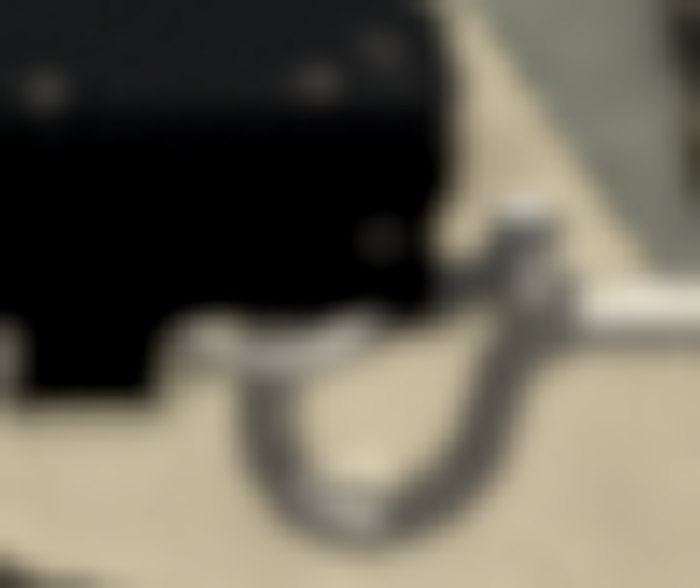

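Call:
{"api": "arm_command", "payload": {
  "xyz": [
    [0, 0, -0.004],
    [0, 0, -0.004],
    [0, 0, 0]
  ],
  "dr": [
    [0, 0, 0],
    [0, 0, 0],
    [0, 0, 0]
  ],
  "fingers": [0, 0, 0]
}}

```text
time: 9.98
tcp_pos: [0.4967, 0.0021, 0.2006]
eef_rot: [[-0.001, -0.976, 0.22], [0.0, 0.22, 0.976], [-1.0, 0.001, 0.0]]
force: [-1.5, 0.8, 4.6]
grip_width: 0.0174
```

Call:
{"api": "arm_command", "payload": {
  "xyz": [
    [0, 0, -0.004],
    [0, 0, -0.004],
    [0, 0, 0]
  ],
  "dr": [
    [0, 0, 0],
    [0, 0, 0],
    [0, 0, 0]
  ],
  "fingers": [0, 0, 0]
}}

```text
time: 10.23
tcp_pos: [0.4965, 0.0021, 0.1972]
eef_rot: [[-0.001, -0.976, 0.22], [0.0, 0.22, 0.976], [-1.0, 0.002, -0.0]]
force: [-2.9, 0.5, 4.0]
grip_width: 0.0176
```

```bash
python3 look.py pics/s11.png
```

```text
t 10.3833 tcp [0.4964 0.0021 0.1973] F [-3.32  0.7   2.91] std [0.58 0.43 0.12] M [ 0.211  0.421 -0.04 ] rot [[-0.002, -0.976, 0.22], [0.0, 0.22, 0.976], [-1.0, 0.002, -0.0]] w 0.0174
ring [ 0.5277 -0.0049  0.204 ] [351.3 223.7]
```

View pics/s11.png

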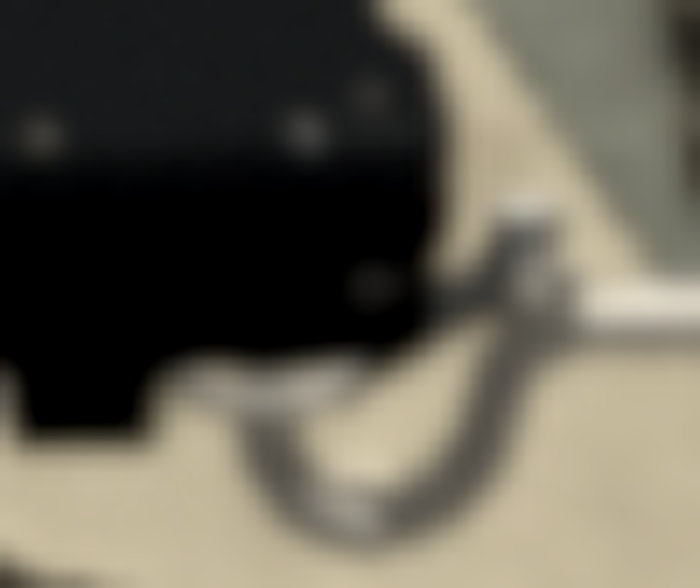

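Call:
{"api": "arm_command", "payload": {
  "xyz": [
    [0, 0, -0.005],
    [0, 0, -0.005],
    [0, 0, 0]
  ],
  "dr": [
    [0, 0, 0],
    [0, 0, 0],
    [0, 0, 0]
  ],
  "fingers": [0, 0, 0]
}}

```text
time: 10.63
tcp_pos: [0.4968, 0.002, 0.1933]
eef_rot: [[-0.001, -0.976, 0.22], [0.0, 0.22, 0.976], [-1.0, 0.001, 0.0]]
force: [-3.4, 0.8, 3.8]
grip_width: 0.0175
```

Call:
{"api": "arm_command", "payload": {
  "xyz": [
    [0, 0, -0.005],
    [0, 0, -0.005],
    [0, 0, 0]
  ],
  "dr": [
    [0, 0, 0],
    [0, 0, 0],
    [0, 0, 0]
  ],
  "fingers": [0, 0, 0]
}}

```text
time: 10.88
tcp_pos: [0.4966, 0.0021, 0.1892]
eef_rot: [[-0.001, -0.976, 0.22], [0.0, 0.22, 0.976], [-1.0, 0.001, 0.0]]
force: [-4.4, 0.8, 3.3]
grip_width: 0.0173
```

```bash
python3 look.py pics/s12.png
```

```text
t 11.0333 tcp [0.4965 0.0021 0.1893] F [-4.1   0.86  1.98] std [0.2  0.14 0.57] M [0.243 0.571 0.007] rot [[-0.001, -0.976, 0.22], [0.0, 0.22, 0.976], [-1.0, 0.001, -0.0]] w 0.0172
ring [ 0.5277 -0.0049  0.196 ] [351.1 226.6]
```

View pics/s12.png

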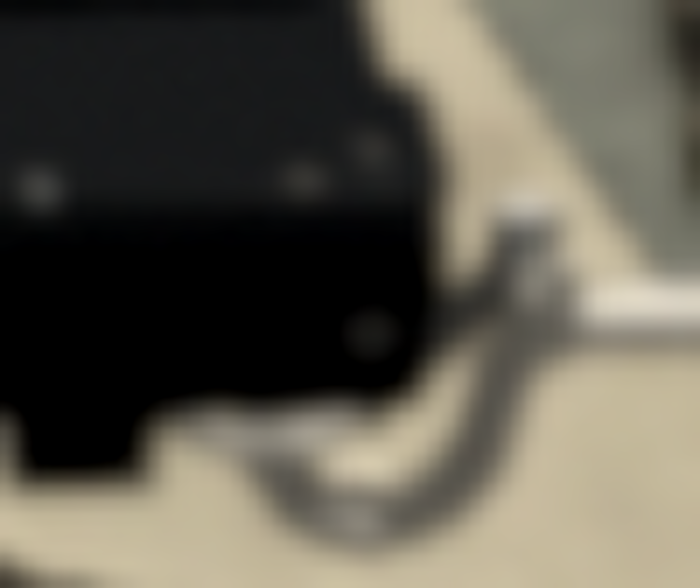

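Call:
{"api": "arm_command", "payload": {
  "xyz": [
    [0, 0, -0.005],
    [0, 0, -0.005],
    [0, 0, 0]
  ],
  "dr": [
    [0, 0, 0],
    [0, 0, 0],
    [0, 0, 0]
  ],
  "fingers": [0, 0, 0]
}}

```text
time: 11.28
tcp_pos: [0.4962, 0.0021, 0.185]
eef_rot: [[-0.002, -0.976, 0.22], [0.0, 0.22, 0.976], [-1.0, 0.002, -0.0]]
force: [-5.0, 0.5, 0.8]
grip_width: 0.0173
```

Call:
{"api": "arm_command", "payload": {
  "xyz": [
    [0, 0, -0.005],
    [0, 0, -0.005],
    [0, 0, 0]
  ],
  "dr": [
    [0, 0, 0],
    [0, 0, 0],
    [0, 0, 0]
  ],
  "fingers": [0, 0, 0]
}}

```text
time: 11.53
tcp_pos: [0.4975, 0.0016, 0.1811]
eef_rot: [[0.001, -0.975, 0.22], [-0.0, 0.22, 0.975], [-1.0, -0.001, 0.0]]
force: [-0.2, 0.6, -1.1]
grip_width: 0.0175
```

```bash
python3 look.py pics/s13.png
```

```text
t 11.6833 tcp [0.4976 0.0017 0.1817] F [-0.33 -0.02 -1.23] std [0.5  0.17 0.39] M [ 0.051 -0.141 -0.007] rot [[0.001, -0.975, 0.22], [0.0, 0.22, 0.975], [-1.0, -0.001, 0.0]] w 0.0173
ring [ 0.5288 -0.0053  0.1886] [351.5 229.3]
```

View pics/s13.png

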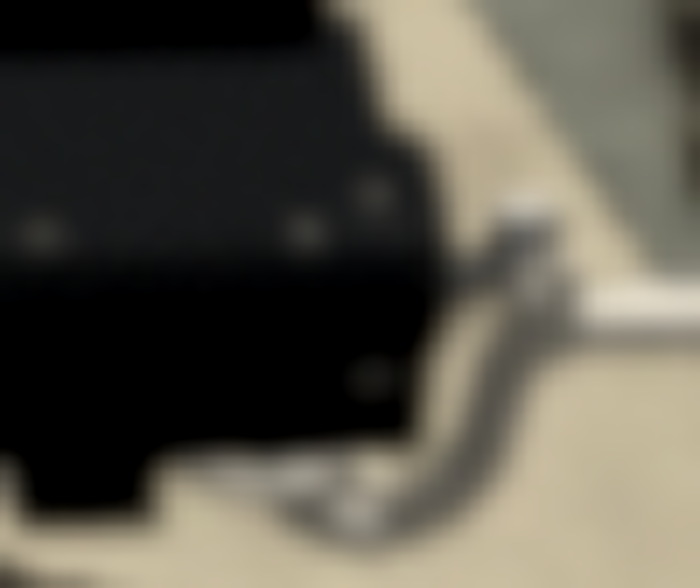

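Call:
{"api": "arm_command", "payload": {
  "xyz": [
    [0, 0, 0.005],
    [0, 0, 0.005],
    [0, 0, 0.005],
    [0, 0, 0.005],
    [0, 0, 0.005],
    [0, 0, 0.003],
    [0, 0, 0],
    [0, 0, 0]
  ],
  "dr": [
    [0, 0, 0],
    [0, 0, 0],
    [0, 0, 0],
    [0, 0, 0],
    [0, 0, 0],
    [0, 0, 0],
    [0, 0, 0],
    [0, 0, 0]
  ],
  "fingers": [0, 0, 0, 0, 0, 0, 0, 0]
}}

```text
time: 12.35
tcp_pos: [0.4971, 0.002, 0.193]
eef_rot: [[0.0, -0.976, 0.22], [0.0, 0.22, 0.976], [-1.0, -0.0, 0.0]]
force: [0.4, 0.3, -2.0]
grip_width: 0.0173
```

```bash
python3 look.py pics/s14.png 2
```

```text
t 12.45 tcp [0.497  0.002  0.1929] F [ 0.1   0.12 -0.74] std [0.11 0.75 0.2 ] M [ 0.075 -0.124  0.05 ] rot [[-0.0, -0.976, 0.22], [0.0, 0.22, 0.976], [-1.0, 0.0, 0.0]] w 0.017
ring [ 0.5282 -0.005   0.1996] [351.5 225.3]
```

View pics/s14.png

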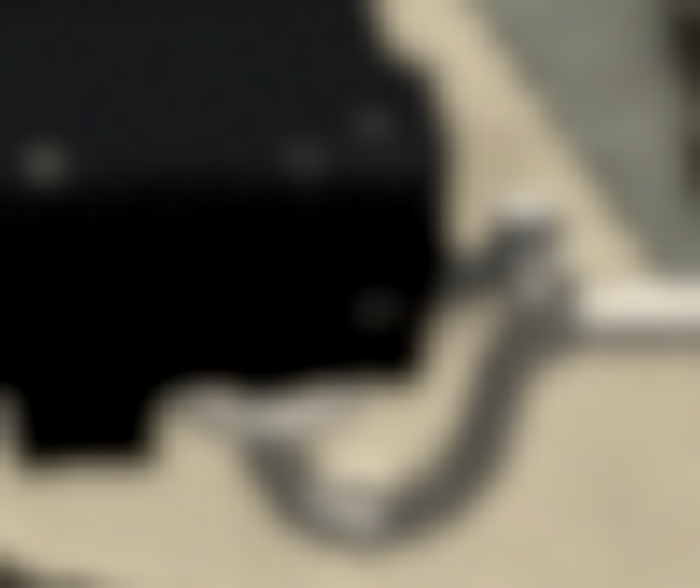

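Call:
{"api": "arm_command", "payload": {
  "xyz": [
    [0, 0, 0.0025],
    [0, 0, 0.0025],
    [0, 0, 0.0025],
    [0, 0, 0],
    [0, 0, 0]
  ],
  "dr": [
    [0, 0, 0],
    [0, 0, 0],
    [0, 0, 0],
    [0, 0, 0],
    [0, 0, 0]
  ],
  "fingers": [0, 0, 0, 0, 0]
}}

```text
time: 12.87
tcp_pos: [0.4971, 0.002, 0.1961]
eef_rot: [[0.0, -0.976, 0.22], [0.0, 0.22, 0.976], [-1.0, -0.0, 0.0]]
force: [-0.1, -0.1, -0.8]
grip_width: 0.0174
```

Call:
{"api": "arm_command", "payload": {
  "xyz": [
    [0, 0, 0.0025],
    [0, 0, 0],
    [0, 0, 0]
  ],
  "dr": [
    [0, 0, 0],
    [0, 0, 0],
    [0, 0, 0]
  ],
  "fingers": [0, 0, 0]
}}

```text
time: 13.12
tcp_pos: [0.4971, 0.002, 0.197]
eef_rot: [[0.0, -0.976, 0.22], [0.0, 0.22, 0.976], [-1.0, -0.0, 0.0]]
force: [-0.0, 0.9, -0.7]
grip_width: 0.017
```

Call:
{"api": "arm_command", "payload": {
  "xyz": [
    [0, 0, 0.002],
    [0, 0, 0],
    [0, 0, 0]
  ],
  "dr": [
    [0, 0, 0],
    [0, 0, 0],
    [0, 0, 0]
  ],
  "fingers": [0, 0, 0]
}}

```text
time: 13.37
tcp_pos: [0.4971, 0.002, 0.1979]
eef_rot: [[0.0, -0.976, 0.22], [0.0, 0.22, 0.976], [-1.0, -0.0, 0.0]]
force: [0.3, -0.8, -1.1]
grip_width: 0.0175
```

Call:
{"api": "arm_command", "payload": {
  "xyz": [
    [0, 0, 0.0015],
    [0, 0, 0],
    [0, 0, 0]
  ],
  "dr": [
    [0, 0, 0],
    [0, 0, 0],
    [0, 0, 0]
  ],
  "fingers": [0, 0, 0]
}}

```text
time: 13.62
tcp_pos: [0.4971, 0.002, 0.1984]
eef_rot: [[0.0, -0.976, 0.22], [0.0, 0.22, 0.976], [-1.0, -0.0, 0.0]]
force: [0.9, 0.7, -0.2]
grip_width: 0.0172
```

Call:
{"api": "arm_command", "payload": {
  "xyz": [
    [0, 0, 0.0015],
    [0, 0, 0],
    [0, 0, 0]
  ],
  "dr": [
    [0, 0, 0],
    [0, 0, 0],
    [0, 0, 0]
  ],
  "fingers": [0, 0, 0]
}}

```text
time: 13.87
tcp_pos: [0.497, 0.002, 0.1988]
eef_rot: [[-0.0, -0.976, 0.22], [0.0, 0.22, 0.976], [-1.0, 0.0, 0.0]]
force: [0.5, 0.6, -2.6]
grip_width: 0.0175
```

Call:
{"api": "arm_command", "payload": {
  "xyz": [
    [0, 0, 0.0015],
    [0, 0, 0],
    [0, 0, 0]
  ],
  "dr": [
    [0, 0, 0],
    [0, 0, 0],
    [0, 0, 0]
  ],
  "fingers": [0, 0, 0]
}}

```text
time: 14.12
tcp_pos: [0.4969, 0.002, 0.1992]
eef_rot: [[-0.0, -0.976, 0.22], [0.0, 0.22, 0.976], [-1.0, 0.0, 0.0]]
force: [2.4, 0.2, -5.0]
grip_width: 0.0175
```

Call:
{"api": "arm_command", "payload": {
  "xyz": [
    [0, 0, 0.001],
    [0, 0, 0],
    [0, 0, 0]
  ],
  "dr": [
    [0, 0, 0],
    [0, 0, 0],
    [0, 0, 0]
  ],
  "fingers": [0, 0, 0]
}}

```text
time: 14.37
tcp_pos: [0.4969, 0.002, 0.1996]
eef_rot: [[-0.0, -0.976, 0.22], [0.0, 0.22, 0.976], [-1.0, 0.001, 0.0]]
force: [2.4, 0.3, -6.5]
grip_width: 0.0175
```

```bash
python3 look.py pics/s15.png 3
```

```text
t 14.5167 tcp [0.4969 0.002  0.1996] F [ 2.1  -0.17 -7.5 ] std [0.36 0.31 0.48] M [ 0.114 -0.428  0.013] rot [[-0.0, -0.976, 0.22], [0.0, 0.22, 0.976], [-1.0, 0.0, 0.0]] w 0.0174
ring [ 0.5281 -0.005   0.2063] [351.6 222.9]
```

Call:
{"api": "arm_command", "payload": {
  "xyz": [
    [0, 0, 0.0007],
    [0, 0, 0],
    [0, 0, 0]
  ],
  "dr": [
    [0, 0, 0],
    [0, 0, 0],
    [0, 0, 0]
  ],
  "fingers": [0, 0, 0]
}}

```text
time: 14.77
tcp_pos: [0.4969, 0.002, 0.1999]
eef_rot: [[-0.001, -0.976, 0.22], [0.0, 0.22, 0.976], [-1.0, 0.001, 0.0]]
force: [2.9, 0.1, -10.0]
grip_width: 0.0175
```

```bash
python3 look.py pics/s16.png 4
```

```text
t 14.9667 tcp [0.4969 0.002  0.1999] F [  2.7    0.2  -10.18] std [0.59 0.35 0.42] M [ 0.115 -0.459  0.007] rot [[-0.001, -0.976, 0.22], [0.0, 0.22, 0.976], [-1.0, 0.001, 0.0]] w 0.0172
ring [ 0.5281 -0.005   0.2066] [351.6 222.7]
```

Call:
{"api": "arm_command", "payload": {
  "xyz": [
    [0, 0, 0],
    [0, 0, 0],
    [0, 0, 0],
    [0, 0, 0],
    [0, 0, 0],
    [0, 0, 0]
  ],
  "dr": [
    [0, 0, 0],
    [0, 0, 0],
    [0, 0, 0],
    [0, 0, 0],
    [0, 0, 0],
    [0, 0, 0]
  ],
  "fingers": [0, 0, 0, 0, 0, 0]
}}

```text
time: 15.47
tcp_pos: [0.4969, 0.002, 0.2001]
eef_rot: [[-0.0, -0.976, 0.22], [0.0, 0.22, 0.976], [-1.0, 0.0, 0.0]]
force: [3.1, -0.4, -11.0]
grip_width: 0.017
```

```bash
python3 look.py pics/s17.png 6
```

```text
t 15.7667 tcp [0.4969 0.002  0.2001] F [  2.35  -0.4  -12.03] std [0.49 0.17 0.28] M [ 0.17  -0.234 -0.009] rot [[-0.0, -0.976, 0.22], [0.0, 0.22, 0.976], [-1.0, 0.0, -0.0]] w 0.0175
ring [ 0.5281 -0.005   0.2068] [351.6 222.7]
```

View pics/s17.png

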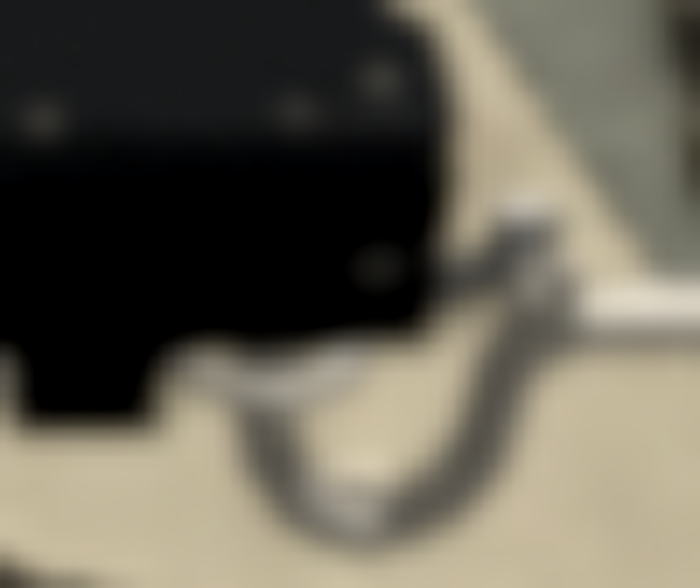

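Call:
{"api": "arm_command", "payload": {
  "xyz": [
    [0, 0, -0.005],
    [0, 0, -0.005],
    [0, 0, -0.005],
    [0, 0, 0]
  ],
  "dr": [
    [0, 0, 0],
    [0, 0, 0],
    [0, 0, 0],
    [0, 0, 0]
  ],
  "fingers": [0, 0, 0, 0]
}}

```text
time: 16.1
tcp_pos: [0.4978, 0.0021, 0.1952]
eef_rot: [[0.002, -0.976, 0.22], [-0.0, 0.22, 0.976], [-1.0, -0.002, 0.0]]
force: [0.1, 0.0, -1.7]
grip_width: 0.0179
```

```bash
python3 -c "
from h import *
s=bot.get_state();print(s['tcp_pos'],s['force'],s['joint_pos'].round(3))"
```

```text
[0.49775698 0.00209004 0.19520952] [ 0.1296484   0.00396479 -1.73725729] [ 0.573  0.041 -0.641  1.84   0.026  1.267  1.274]
```

Call:
{"api": "arm_command", "payload": {
  "xyz": [
    [0, 0, -0.01],
    [0, 0, -0.01],
    [0, 0, -0.01],
    [0, 0, -0.01],
    [0, 0, 0]
  ],
  "dr": [
    [0, 0, 0],
    [0, 0, 0],
    [0, 0, 0],
    [0, 0, 0],
    [0, 0, 0]
  ],
  "fingers": [0, 0, 0, 0, 0]
}}

```text
time: 16.52
tcp_pos: [0.4964, 0.002, 0.1772]
eef_rot: [[-0.002, -0.976, 0.22], [0.0, 0.22, 0.976], [-1.0, 0.002, -0.0]]
force: [0.1, -0.7, -1.8]
grip_width: 0.0173
```

Call:
{"api": "arm_command", "payload": {
  "xyz": [
    [0.003, -0.001, -0.01],
    [0.003, -0.001, -0.01],
    [0.003, -0.001, -0.01],
    [0.003, 0, -0.01],
    [0, 0, 0]
  ],
  "dr": [
    [-0.0122, -0.0542, 0],
    [-0.0122, -0.0542, 0],
    [-0.0122, -0.0542, 0],
    [-0.0122, -0.0542, 0],
    [0, 0, 0]
  ],
  "fingers": [0, 0, 0, 0, 0]
}}

```text
time: 16.93
tcp_pos: [0.4983, 0.0007, 0.1598]
eef_rot: [[0.333, -0.917, 0.219], [-0.078, 0.205, 0.976], [-0.94, -0.342, -0.003]]
force: [0.6, 0.1, -1.0]
grip_width: 0.0178
```

```bash
cat > st.py <<'E'
from ov import *
s=bot.get_state();R=s['eef_rot'];phi=np.degrees(np.arctan2(-R[2,1],np.hypot(R[0,1],R[1,1])))
print("t",round(s['time'],2),"tcp",s['tcp_pos'].round(4),"F",s['force'].round(2),"M",s['moment'].round(2),"q",s['joint_pos'].round(3),"tilt",phi.round(1),"w",round(s['grip_width'],4))
r=ringc(); print("ring",r.round(4),"A",(r-.0155*R[:,1]).round(4), "yaw",np.degrees(np.arctan2(-R[1,1],-R[0,1])).round(2))
for a in (20,30,40,50,60,70,80,90):
    t=np.radians(a); gx=np.array([np.cos(np.radians(-12.7)),np.sin(np.radians(-12.7)),0]); z=np.array([0,0,1])
    u=np.cos(t)*gx+np.sin(t)*z; k=np.sin(t)*gx-np.cos(t)*z
    p=np.array([.5445,-.0087,.186])-.0475*u+.0067*k
    print(a,((p-s['tcp_pos'])/.4).round(4))
E
python3 st.py; python3 look.py pics/s18.png 1
```

```text
t 16.93 tcp [0.4983 0.0007 0.1598] F [ 0.63  0.08 -1.04] M [0.17 0.31 0.04] q [ 0.577 -0.228 -0.638  2.16  -0.045  0.831  1.304] tilt 20.0 w 0.0178
ring [ 0.5254 -0.0053  0.177 ] A [ 0.5396 -0.0085  0.1823] yaw -12.59
20 [ 0.0123 -0.0003  0.0092]
30 [ 0.0234 -0.0028 -0.0084]
40 [ 0.0373 -0.0059 -0.0236]
50 [ 0.0536 -0.0096 -0.0362]
60 [ 0.0718 -0.0137 -0.0457]
70 [ 0.0913 -0.0181 -0.0518]
80 [ 0.1115 -0.0226 -0.0543]
90 [ 0.1319 -0.0272 -0.0532]
t 16.9833 tcp [0.4998 0.0006 0.1614] F [ 0.86  0.61 -0.48] std [0. 0. 0.] M [ 0.161  0.317 -0.009] rot [[0.332, -0.918, 0.219], [-0.077, 0.206, 0.976], [-0.94, -0.34, -0.002]] w 0.0176
ring [ 0.5269 -0.0054  0.1786] [350.4 233. ]
```

View pics/s18.png

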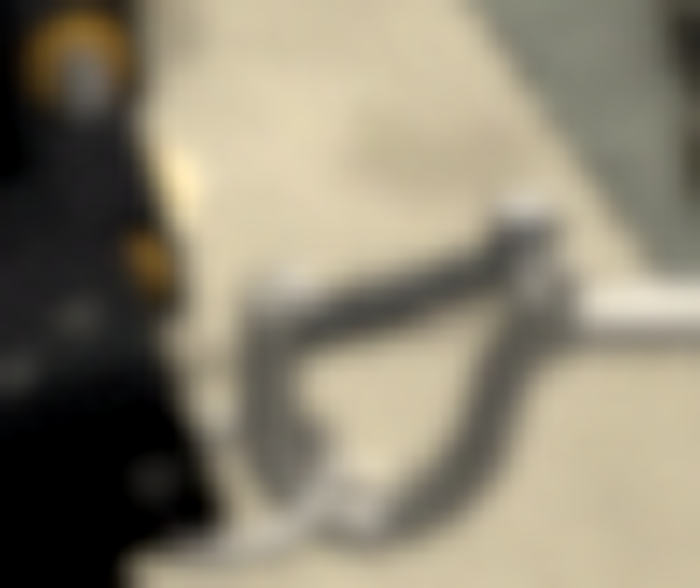

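Call:
{"api": "arm_command", "payload": {
  "xyz": [
    [0, 0, 0],
    [0, 0, 0],
    [0, 0, -0.008],
    [0, 0, -0.008],
    [0, 0, -0.008],
    [0, 0, -0.008]
  ],
  "dr": [
    [0, 0, 0],
    [0, 0, 0],
    [0, 0, 0],
    [0, 0, 0],
    [0, 0, 0],
    [0, 0, 0]
  ],
  "fingers": [0, 0, 0, 0, 0, 0],
  "force": 4
}}

```text
time: 17.48
tcp_pos: [0.5028, 0.0007, 0.1495]
eef_rot: [[0.335, -0.916, 0.22], [-0.075, 0.207, 0.976], [-0.939, -0.343, 0.001]]
force: [2.6, -0.6, 0.2]
grip_width: 0.0185
```

```bash
sed -i 's/200:242,332:382/200:252,325:382/;s/fx=14,fy=14/fx=11,fy=11/' look.py; python3 st.py|head -2; python3 look.py pics/s19.png 1 >/dev/null
```

```text
t 17.48 tcp [0.5028 0.0007 0.1495] F [ 2.55 -0.65  0.2 ] M [-0.06 -0.35  0.01] q [ 0.58  -0.204 -0.647  2.166 -0.031  0.803  1.29 ] tilt 20.1 w 0.0185
ring [ 0.5299 -0.0054  0.1668] A [ 0.5441 -0.0086  0.1721] yaw -12.71
```

View pics/s19.png

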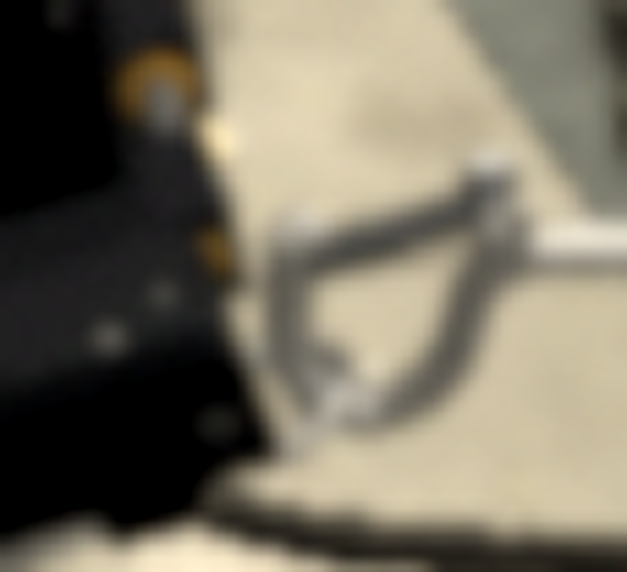

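Call:
{"api": "arm_command", "payload": {
  "xyz": [
    [-0.003, 0.0007, -0.01],
    [-0.003, 0.0007, -0.01],
    [-0.003, 0.0007, -0.01],
    [-0.003, 0.0007, -0.01],
    [0, 0, 0]
  ],
  "dr": [
    [0, 0, 0],
    [0, 0, 0],
    [0, 0, 0],
    [0, 0, 0],
    [0, 0, 0]
  ],
  "fingers": [0, 0, 0, 0, 0]
}}

```text
time: 17.95
tcp_pos: [0.4988, 0.0017, 0.1346]
eef_rot: [[0.338, -0.915, 0.22], [-0.075, 0.206, 0.976], [-0.938, -0.346, 0.001]]
force: [4.4, -2.6, 2.5]
grip_width: 0.0176
```

```bash
python3 st.py|head -2; python3 look.py pics/s20.png 1 >/dev/null
```

```text
t 17.95 tcp [0.4988 0.0017 0.1346] F [ 4.42 -2.57  2.49] M [-0.2  -0.85 -0.02] q [ 0.58  -0.198 -0.657  2.195 -0.023  0.766  1.276] tilt 20.2 w 0.0176
ring [ 0.5258 -0.0044  0.152 ] A [ 0.54   -0.0075  0.1573] yaw -12.71
```

View pics/s20.png

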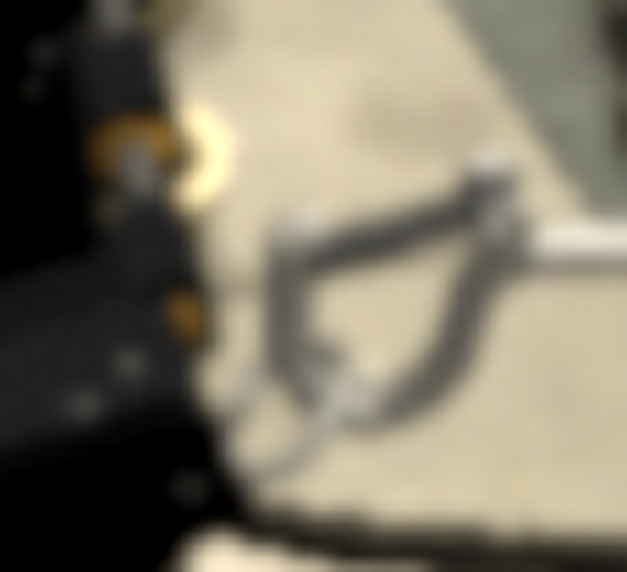

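Call:
{"api": "arm_command", "payload": {
  "xyz": [
    [-0.001, 0, -0.01],
    [-0.001, 0, -0.01],
    [-0.001, 0, -0.01],
    [0, 0, -0.01],
    [0, 0, -0.01],
    [0, 0, -0.01],
    [0, 0, 0]
  ],
  "dr": [
    [0, 0, 0],
    [0, 0, 0],
    [0, 0, 0],
    [0, 0, 0],
    [0, 0, 0],
    [0, 0, 0],
    [0, 0, 0]
  ],
  "fingers": [0, 0, 0, 0, 0, 0, 0]
}}

```text
time: 18.58
tcp_pos: [0.4951, 0.002, 0.1083]
eef_rot: [[0.332, -0.917, 0.22], [-0.075, 0.206, 0.976], [-0.94, -0.34, 0.0]]
force: [2.6, -0.7, 3.0]
grip_width: 0.0178
```

```bash
python3 st.py|head -2; python3 look.py pics/s21.png 1 >/dev/null
```

```text
t 18.58 tcp [0.4951 0.002  0.1083] F [ 2.6  -0.73  3.03] M [-0.01 -0.69 -0.03] q [ 0.586 -0.164 -0.678  2.227  0.009  0.712  1.241] tilt 19.9 w 0.0178
ring [ 0.5222 -0.0041  0.1255] A [ 0.5365 -0.0073  0.1308] yaw -12.68
```

View pics/s21.png

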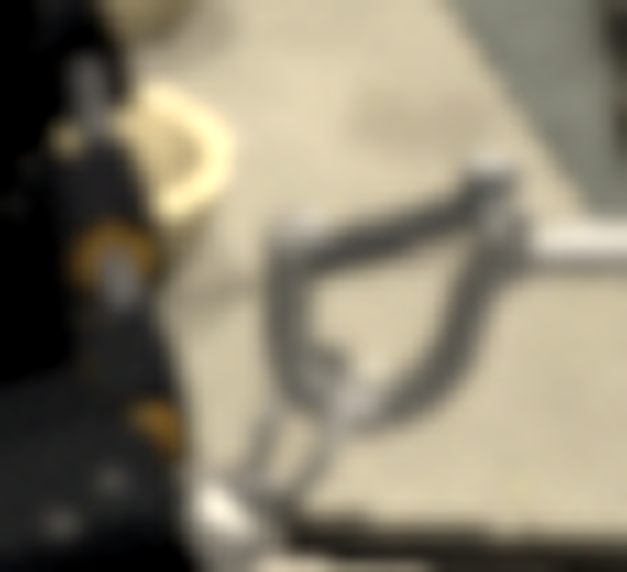

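Call:
{"api": "arm_command", "payload": {
  "xyz": [
    [0.0043, -0.001, -0.006],
    [0.0043, -0.001, -0.006],
    [0.0043, -0.001, -0.006],
    [0.0043, -0.001, -0.006],
    [0, 0, 0],
    [0, 0, 0]
  ],
  "dr": [
    [0, 0, 0],
    [0, 0, 0],
    [0, 0, 0],
    [0, 0, 0],
    [0, 0, 0],
    [0, 0, 0]
  ],
  "fingers": [0, 0, 0, 0, 0, 0]
}}

```text
time: 19.13
tcp_pos: [0.5028, 0.0003, 0.0997]
eef_rot: [[0.333, -0.917, 0.22], [-0.075, 0.207, 0.976], [-0.94, -0.342, 0.0]]
force: [2.7, -1.0, 5.2]
grip_width: 0.018
```

```bash
python3 st.py|head -2; python3 look.py pics/s22.png 1 >/dev/null; python3 -c "
from h import *
c=bot.capture('side');crop(c['pixels'],290,180,130,110,6,'pics/s22f.png')"
```

```text
t 19.13 tcp [5.028e-01 3.000e-04 9.970e-02] F [ 2.74 -0.98  5.19] M [-0.07 -0.68 -0.01] q [ 0.595 -0.128 -0.69   2.222  0.045  0.688  1.214] tilt 20.0 w 0.018
ring [ 0.5299 -0.0058  0.1169] A [ 0.5441 -0.009   0.1222] yaw -12.7
```

View pics/s22f.png

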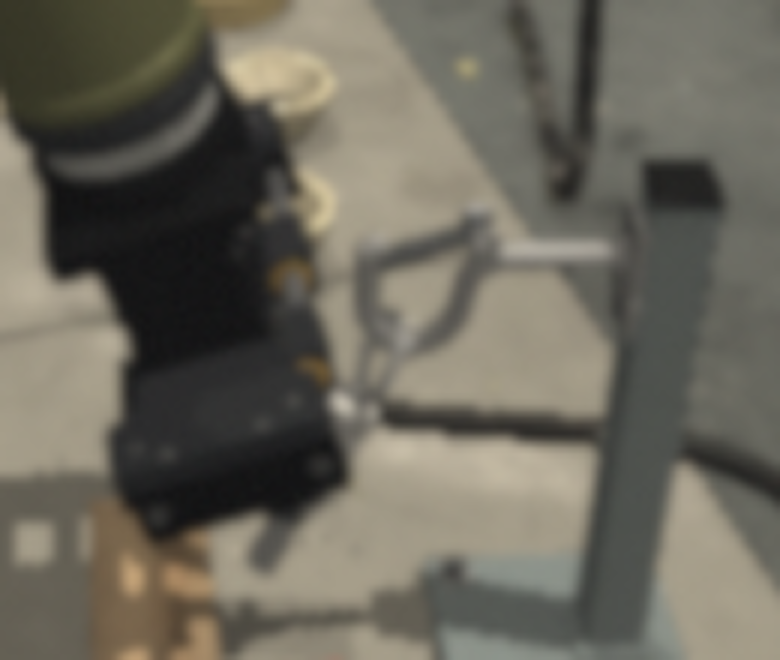

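Call:
{"api": "arm_command", "payload": {
  "xyz": [
    [0, 0, 0.003],
    [0, 0, 0.001],
    [0, 0, 0],
    [0, 0, 0],
    [0, 0, 0],
    [0, 0, 0],
    [0, 0, 0],
    [0, 0, 0]
  ],
  "dr": [
    [0, 0, 0],
    [0, 0, 0],
    [0, 0, 0],
    [0, 0, 0],
    [0, 0, 0],
    [0, 0, 0],
    [0, 0, 0],
    [0, 0, 0]
  ],
  "fingers": [0, 0, 0, 0.3, 0.5, 0.7, 0.9, 0.9]
}}

```text
time: 19.9
tcp_pos: [0.5023, 0.0003, 0.1011]
eef_rot: [[0.333, -0.917, 0.22], [-0.075, 0.207, 0.976], [-0.94, -0.341, 0.0]]
force: [0.1, 0.4, -0.3]
grip_width: 0.0432
```

```bash
python3 st.py|head -2;  python3 -c "
from h import *
c=bot.capture('side');crop(c['pixels'],290,180,130,110,6,'pics/s23f.png')"
```

```text
t 19.9 tcp [5.023e-01 3.000e-04 1.011e-01] F [ 0.06  0.36 -0.3 ] M [0.13 0.27 0.01] q [ 0.594 -0.131 -0.689  2.221  0.041  0.692  1.217] tilt 19.9 w 0.0432
ring [ 0.5294 -0.0058  0.1183] A [ 0.5436 -0.009   0.1236] yaw -12.7
```

View pics/s23f.png

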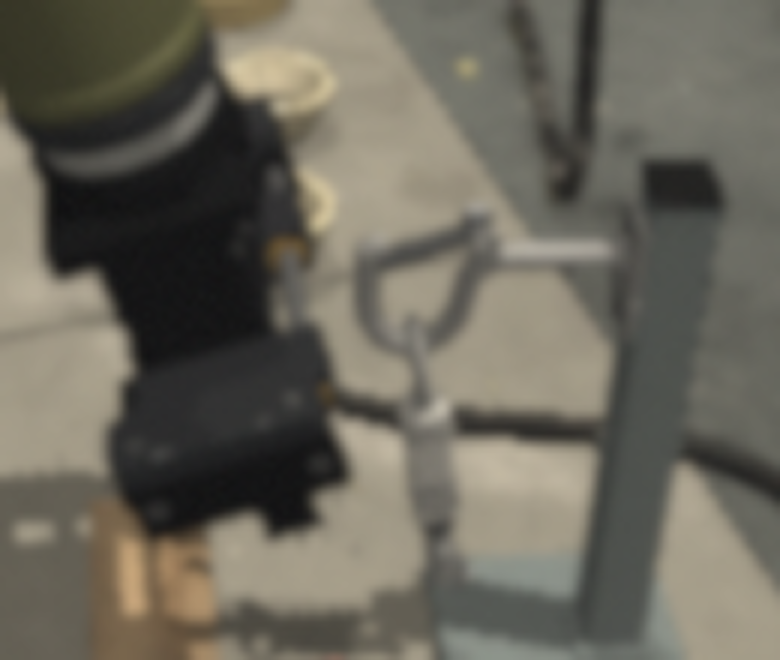

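Call:
{"api": "arm_command", "payload": {
  "xyz": [
    [-0.02, 0.004, 0.04],
    [-0.02, 0.004, 0.07],
    [-0.02, 0.004, 0.08],
    [-0.01, 0.002, 0.09],
    [0, 0, 0.09],
    [0, 0, 0.09],
    [0, 0, 0.09]
  ],
  "dr": [
    [0, 0, 0],
    [0, 0, 0],
    [0, 0, 0],
    [0, 0, 0],
    [0, 0, 0],
    [0, 0, 0],
    [0, 0, 0]
  ],
  "fingers": [1, 1, 1, 1, 1, 1, 1]
}}

```text
time: 20.53
tcp_pos: [0.4851, 0.0084, 0.2631]
eef_rot: [[0.326, -0.92, 0.216], [-0.075, 0.202, 0.976], [-0.942, -0.334, -0.003]]
force: [0.9, 0.6, -0.5]
grip_width: 0.0856
```

```bash
python3 st.py|head -2;  python3 -c "
from h import *
c=bot.capture('side');crop(c['pixels'],290,180,130,110,6,'pics/s24f.png')"
```

```text
t 20.53 tcp [0.4851 0.0084 0.2631] F [ 0.91  0.56 -0.5 ] M [0.18 0.24 0.01] q [ 0.004 -0.3   -0.14   2.037  0.088  1.084  1.188] tilt 19.5 w 0.0856
ring [0.5124 0.0024 0.2802] A [ 0.5267 -0.0007  0.2853] yaw -12.39
```

View pics/s24f.png

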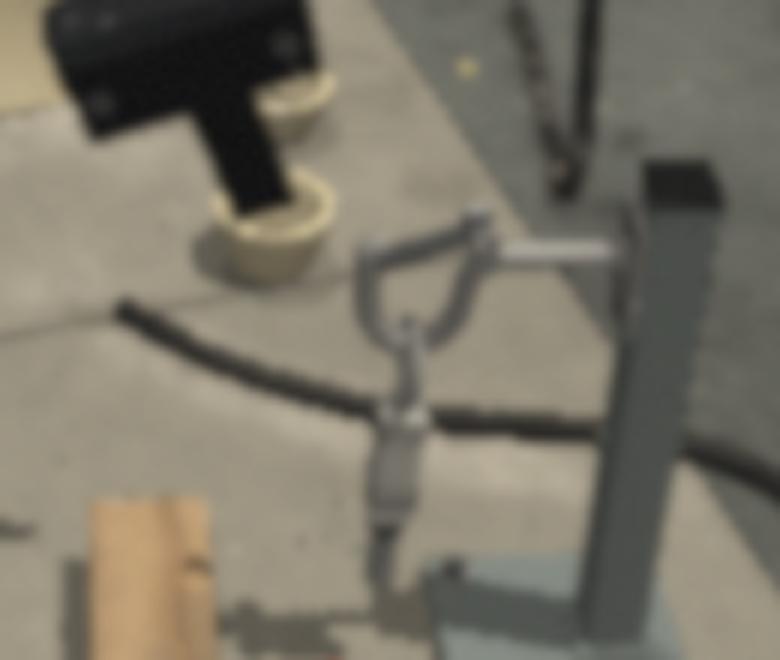

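Call:
{"api": "arm_command", "payload": {
  "xyz": [
    [0, 0, 0],
    [0, 0, 0.02],
    [0, 0, 0.02],
    [0, 0, 0.02],
    [0, 0, 0],
    [0, 0, 0]
  ],
  "dr": [
    [0.0122, 0.0542, 0],
    [0.0122, 0.0542, 0],
    [0.0122, 0.0542, 0],
    [0.0122, 0.0542, 0],
    [0, 0, 0],
    [0, 0, 0]
  ],
  "fingers": [1, 1, 1, 1, 1, 1]
}}

```text
time: 21.08
tcp_pos: [0.4881, 0.0085, 0.2886]
eef_rot: [[-0.002, -0.976, 0.216], [0.0, 0.216, 0.976], [-1.0, 0.002, -0.0]]
force: [-1.0, 0.5, -0.3]
grip_width: 0.0868
```

```bash
python3 st.py|head -1
```

```text
t 21.08 tcp [0.4881 0.0085 0.2886] F [-0.97  0.52 -0.31] M [ 0.08 -0.17 -0.05] q [ 0.018 -0.043 -0.087  1.73  -0.004  1.456  1.285] tilt -0.1 w 0.0868
```

Call:
{"api": "arm_command", "payload": {
  "xyz": [
    [0, 0, 0],
    [0, 0, 0],
    [0, 0, 0],
    [0, 0, 0],
    [0, 0, 0],
    [0, 0, 0],
    [0, 0, 0],
    [0, 0, 0]
  ],
  "dr": [
    [0, 0, 0],
    [0, 0, 0],
    [0, 0, 0],
    [0, 0, 0],
    [0, 0, 0],
    [0, 0, 0],
    [0, 0, 0],
    [0, 0, 0]
  ],
  "fingers": [1, 1, 1, 1, 1, 1, 1, 1]
}}

```text
time: 21.75
tcp_pos: [0.4873, 0.0088, 0.2895]
eef_rot: [[-0.001, -0.977, 0.215], [0.0, 0.215, 0.977], [-1.0, 0.001, -0.0]]
force: [-0.0, -0.9, -0.3]
grip_width: 0.0872
```

Call:
{"api": "arm_command", "payload": {
  "xyz": [
    [0, 0, 0],
    [0, 0, 0],
    [0, 0, 0],
    [0, 0, 0],
    [0, 0, 0],
    [0, 0, 0],
    [0, 0, 0],
    [0, 0, 0]
  ],
  "dr": [
    [0, 0, 0],
    [0, 0, 0],
    [0, 0, 0],
    [0, 0, 0],
    [0, 0, 0],
    [0, 0, 0],
    [0, 0, 0],
    [0, 0, 0]
  ],
  "fingers": [1, 1, 1, 1, 1, 1, 1, 1]
}}

```text
time: 22.42
tcp_pos: [0.4873, 0.0088, 0.2895]
eef_rot: [[-0.002, -0.977, 0.215], [0.0, 0.215, 0.977], [-1.0, 0.002, -0.0]]
force: [-0.3, -0.3, 0.2]
grip_width: 0.0871
```

Call:
{"api": "arm_command", "payload": {
  "xyz": [
    [0, 0, 0],
    [0, 0, 0],
    [0, 0, 0],
    [0, 0, 0],
    [0, 0, 0],
    [0, 0, 0],
    [0, 0, 0],
    [0, 0, 0]
  ],
  "dr": [
    [0, 0, 0],
    [0, 0, 0],
    [0, 0, 0],
    [0, 0, 0],
    [0, 0, 0],
    [0, 0, 0],
    [0, 0, 0],
    [0, 0, 0]
  ],
  "fingers": [1, 1, 1, 1, 1, 1, 1, 1]
}}

```text
time: 23.08
tcp_pos: [0.4873, 0.0088, 0.2895]
eef_rot: [[-0.002, -0.977, 0.215], [0.0, 0.215, 0.977], [-1.0, 0.002, -0.0]]
force: [0.8, -0.0, -0.2]
grip_width: 0.0872
```

```bash
cat > sw.py <<'E'
from h import *
fr=[]
for i in range(12):
    c=bot.capture('side'); p=c['pixels'][180:290,290:420].astype(float); fr.append(p)
d=np.ptp(np.array(fr),axis=0).mean(2)
print("t",bot.get_state()['time'],"maxmotion gauge",d[50:100,55:90].max(),"background",d[70:100,0:15].max())
crop(c['pixels'],290,180,130,110,6,'pics/sw.png')
E
python3 sw.py
```

```text
t 23.6833 maxmotion gauge 100.33333333333333 background 2.0
```

View pics/sw.png

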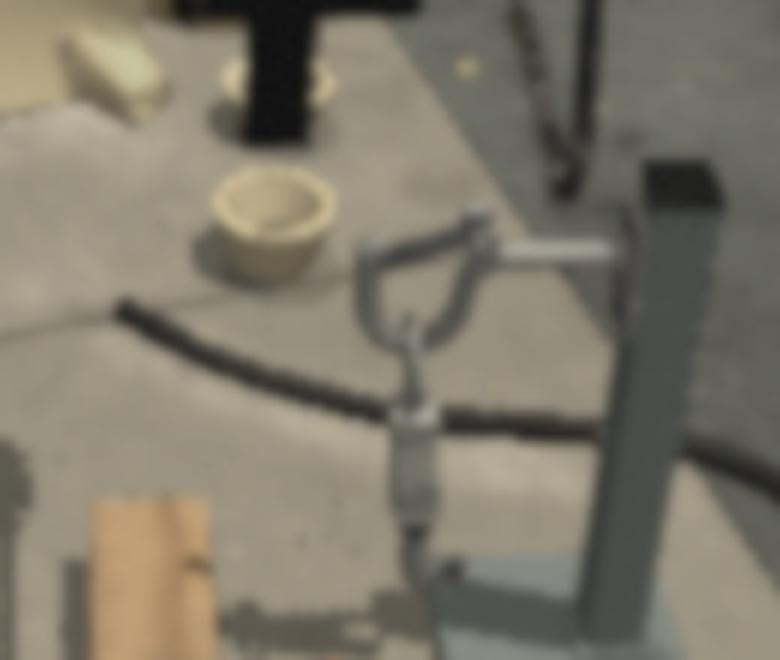

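Call:
{"api": "arm_command", "payload": {
  "xyz": [
    [0, 0, 0.03],
    [0, 0, 0.03],
    [0, 0, 0.03],
    [0, 0, 0],
    [0, 0, 0],
    [0, 0, 0],
    [0, 0, 0],
    [0, 0, 0]
  ],
  "dr": [
    [0, 0, 0],
    [0, 0, 0],
    [0, 0, 0],
    [0, 0, 0],
    [0, 0, 0],
    [0, 0, 0],
    [0, 0, 0],
    [0, 0, 0]
  ],
  "fingers": [1, 1, 1, 1, 1, 1, 1, 1]
}}

```text
time: 24.35
tcp_pos: [0.487, 0.0087, 0.3249]
eef_rot: [[-0.003, -0.977, 0.215], [0.0, 0.215, 0.977], [-1.0, 0.003, -0.0]]
force: [-0.3, 0.0, 0.4]
grip_width: 0.087
```

```bash
cat > sw2.py <<'E'
from h import *
import sys
N=int(sys.argv[1]); xs=[];ts=[]; fr=[]
for i in range(N):
    c=bot.capture('side'); g=c['pixels'].astype(float).mean(2)
    # plug/handle dark column centroid at rows 258-264 (handle), columns 340..375
    p=g[256:266,340:376]; fr.append(p); ts.append(bot.get_state()['time'])
a=np.array(fr); k=6
for i in range(0,N,24):
    b=a[i:i+24]; print(round(ts[i],2), "ptp", np.ptp(b,axis=0).max().round(1))
crop(c['pixels'],290,180,130,110,6,'pics/sw.png')
E
python3 sw2.py 120
```

```text
24.4 ptp 53.0
25.6 ptp 18.3
26.8 ptp 2.0
28.0 ptp 1.7
29.2 ptp 2.0
```

```bash
python3 - <<'E'
from h import *
c=bot.capture('top'); a=cv2.imread('pics/top0.png').astype(int); b=c['pixels'].astype(int)
for n,(u,v,w,h) in dict(plugA=(218,155,32,35),plugB=(262,170,32,35),block=(345,222,55,38)).items():
    print(n,np.abs(a-b)[v:v+h,u:u+w].mean().round(2))
cv2.imwrite('pics/top_end.png',c['pixels']); print(bot.get_state()['force'])
E
```

```text
plugA 17.71
plugB 17.3
block 17.11
[-0.2186697   0.11521248 -0.39870811]
```

View pics/sw.png

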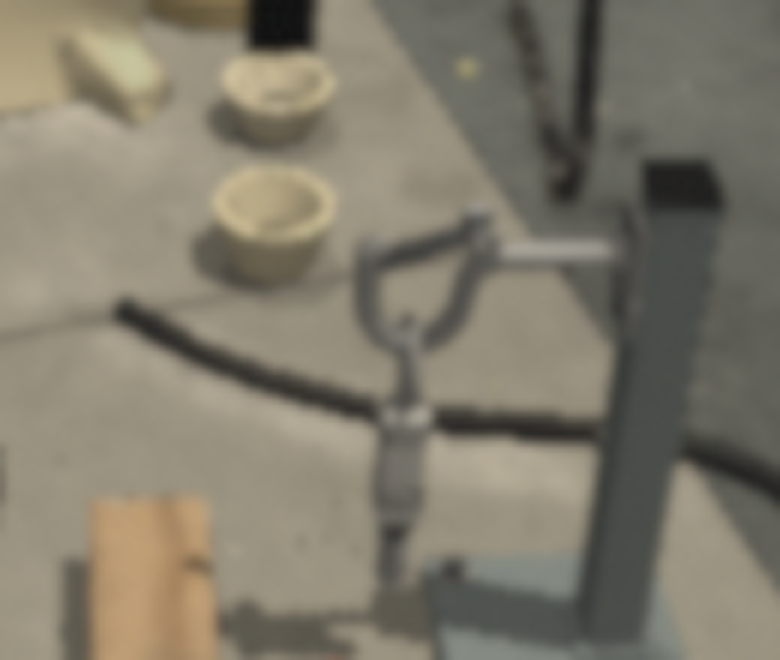

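View pics/top_end.png

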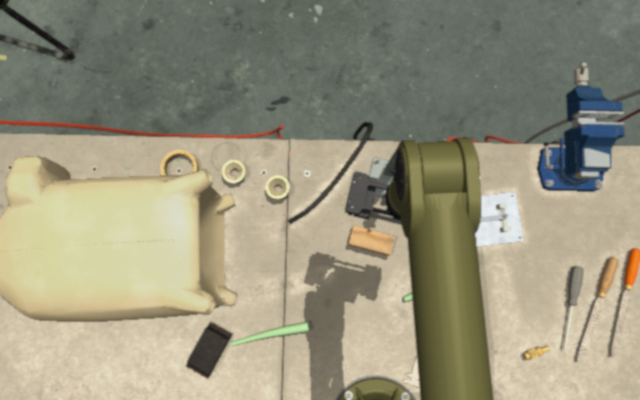

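```bash
python3 -c "
from cell import bot
print(bot.hand_in())"
```

```text
the job is handed in; nothing more can be done
None
```

The gauge is hanging at rest by its ring on the snap hook with the gate shut, and I handed the job in at about 30 s of the 72 s allowed.

**What I did**
- I gripped the gauge near its origin and pushed the level ring down over the nose. Forces peaked at about 5 N, then fell back to baseline when the gate snapped shut, with the ring about 26 mm below the nose.
- I pulled up against the shut gate for more than a second. The load was about 7 N, then 9.6 N, and it crept up to about 11.4 N before I eased off.
- I lowered the gauge to about 60° of tilt in a light 4 N grip, released it and backed the arm away.

**Last checks**
- **Gauge:** the final side picture shows it hanging from the bowl with the gate shut. From about 27 s its motion was down to image noise.
- **Plugs and block:** they look to be at the same pixels as at the start. The numeric before/after comparison was no help: all three patches differed by about 17 grey levels, which I put down to a change in brightness.
- **Arm:** it is clear of everything and the wrist force is near zero.

**Less certain**
- **Proof pull:** it crept above the 8 to 10 N I aimed for. My readings stayed under the 12 N limit, but only narrowly, and they have about 0.5 N of noise.
- **Joint range:** joint 2 read -0.300 rad, right at its limit, for a moment during the retreat before I moved it off.

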